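# Make up the dressing tray

## Task

Make up the dressing tray from back to front, so that you never reach over what already stands in it: first all the brown bottles in the back compartment (the far one), then the lidded jars in the middle one, and last the steel cups, lifted one at a time off their stack and stood singly in the front one. Set everything down upright on the tray's floor without dropping it, and leave the blood-pressure monitor, the calculator and the clear water bottle where they are.

Things in the scene. Friction and masses are not known exactly. Their poses are not given: they have to be found in the camera images.
- tray: White open plastic dressing tray, fixed, 256 mm (x) by 290 mm (y); walls 30 mm high, 4 mm thick; floor 4 mm thick. Two cross walls 26 mm high make three compartments 80 mm deep, 282 mm wide, centred at x = +84 mm (back, away from the robot), 0 (middle), -84 mm (front, nearest the robot). Origin: centre of the underside; x to the back, y left, z up; turned by up to 7 degrees.
- bottle1: Brown antiseptic bottle with paper label and white screw cap, 180 mm tall: round body 56 mm across up to 118 mm, shoulder to a 28 mm neck at 142 mm, cap 34 mm across from 150 to 180 mm; about 0.3 kg. Starts upright on the desk, may be absent. Origin: centre of its underside, z up its axis.
- bottle2: Brown antiseptic bottle with paper label and white screw cap, 180 mm tall: round body 56 mm across up to 118 mm, shoulder to a 28 mm neck at 142 mm, cap 34 mm across from 150 to 180 mm; about 0.3 kg. Starts upright on the desk, may be absent. Origin: centre of its underside, z up its axis.
- bottle3: Brown antiseptic bottle with paper label and white screw cap, 180 mm tall: round body 56 mm across up to 118 mm, shoulder to a 28 mm neck at 142 mm, cap 34 mm across from 150 to 180 mm; about 0.3 kg. Starts upright on the desk, may be absent. Origin: centre of its underside, z up its axis.
- jar1: Clear glass dressing jar with flat steel lid (fixed on), 78 mm tall: thick-bottomed body 62 mm across, lid 64 mm across from 54 to 78 mm; about 0.26 kg. Starts upright on the desk, may be absent. Origin: centre of its underside, z up its axis.
- jar2: Clear glass dressing jar with flat steel lid (fixed on), 78 mm tall: thick-bottomed body 62 mm across, lid 64 mm across from 54 to 78 mm; about 0.26 kg. Starts upright on the desk, may be absent. Origin: centre of its underside, z up its axis.
- cup1: Tapered stainless-steel cup, bottom of the stack at the start, always present, 58 mm tall, 63 mm across outside at the rim, 40 mm at the foot, wall 1.8 mm, inner floor 20 mm above its underside; 0.08 kg. Nested, each stands with 2 mm side play on the floor of the cup below: 20 mm of it shows above the next rim. Origin: centre of its underside, z up its axis.
- cup2: Tapered stainless-steel cup, middle of the stack at the start, always present, 58 mm tall, 63 mm across outside at the rim, 40 mm at the foot, wall 1.8 mm, inner floor 20 mm above its underside; 0.08 kg. Nested, each stands with 2 mm side play on the floor of the cup below: 20 mm of it shows above the next rim. Origin: centre of its underside, z up its axis.
- cup3: Tapered stainless-steel cup, top of the stack at the start, always present, 58 mm tall, 63 mm across outside at the rim, 40 mm at the foot, wall 1.8 mm, inner floor 20 mm above its underside; 0.08 kg. Nested, each stands with 2 mm side play on the floor of the cup below: 20 mm of it shows above the next rim. Origin: centre of its underside, z up its axis.
- bp_monitor: White desk blood-pressure monitor with dark sloping screen, 110 by 120 mm, 150 mm tall, loose; bystander. Origin: centre of its underside.
- calculator: White pocket calculator lying flat, 125 by 75 by 16 mm, loose; bystander. Origin: centre of its underside.
- water_bottle: Clear drinking-water bottle, 66 mm across, 218 mm tall, loose; a colleague's, bystander. Origin: centre of its underside.
Things that resemble listed ones, but are neither listed nor needed, are in the scene too. Leave any green look-alike of the bottle2 alone.

How it is judged:
By the outcome, as a careful person would: the job done as asked, in the order asked, and still so for the second after the job is handed in, with the robot touching nothing.
Of bottle1, bottle2, bottle3 only 2 to 3 are there at a start; the rules pass over those that are not, and their reading is None.
Of jar1, jar2 only 1 to 2 are there at a start; the rules pass over those that are not, and their reading is None.
At some moment in a run one of jar1, jar2 may be knocked a few centimetres aside while the robot is not near it.
It also fails if it takes over 210 s, if anything falls off the work surface, if the arm or the gripper's body presses on something with over 40 N, if the wrist force passes 120 N, or if a joint passes its speed limit or range.

## Robot

A 7-joint arm with a two-finger parallel gripper is mounted at the origin on the work surface. World frame = base frame: x ahead of the robot, y to its left, z up, the work surface at z = 0. Lengths are in m, angles in rad, forces in N, time in s.
With the tool pointing down it reaches from about 0.4 to 0.9 m from the base axis. Payload 5.5 kg.
Tool frame: the origin (TCP) lies midway between the tips of the shut fingers; the grasp point (between the pads) lies 19 mm behind it; z points along the fingers, y is the direction in which the jaws open and shut (so a half turn about z gives the same grasp; the last joint's range is limited). The gripper opens to 85 mm and grips with 20 to 120 N. Pads are 22 mm wide; open, the fingers measure 114 mm over their backs; the gripper's body (76 mm by 85 mm) begins 54 mm behind the grasp point. The pads swing forward as they close: fully open they stand 13 mm farther back than shut.
Start: joints at [-0.981, 0.501, -0.427, 1.55, 0.221, 1.138, -0.21], TCP at [0.209, 0.616, 0.231] pointing down, gripper open.
Joint ranges: [-2.88, 2.88], [-0.31, 2.03], [-1.54, 1.56], [0.2, 2.42], [-1.41, 4.55], [0.19, 2.02], [-2.57, 2.57]. Speed limits (rad/s): [2.57, 2.57, 3.14, 3.14, 3.14, 3.14, 3.14].

## Interface

Orientations are given as [roll, pitch, yaw] about the fixed x, y, z axes, in that order (R = Rz(yaw) Ry(pitch) Rx(roll)).
In Python, from station import robot gives the robot as it stands.
- The arm moves only by the tool move_arm, never from a script. Its argument "increments" is a list of rows, each a list of 2 entries, a list of its own where there are three numbers: the shift along the tool's x, y, z in mm, then the turn about the tool's z in rad. A call has 1 to 12 rows; each row is the pose to reach, as a shift and turn from the pose measured when the call began, along the tool's axes at that moment; what a row does not reach only later rows make up. A row lasts 1/10 s, in which the tool goes at most 50 mm and 8.59 degrees, less where a joint would pass 70% of its speed; a pose out of reach is approached as far as the arm can. A call with a gripper value outside its range is refused whole. "claw" is the opening, from -1 (shut) to 1 (fully open), set as the call begins (left out, the last holds). The fingers move at their own pace and stop on an object; "grip_force" is the grip in N (left out, the last holds). Time passes only in rows, so rows that repeat a pose let the fingers close. It gives the time, the measured TCP pose, the force and the opening at its end, in the units of the state.
- robot.sense(): the state, without advancing time (a new reading comes with each control period).
- robot.snapshot(name): name is "scene" or "top" or "wrist"; returns (picture, depth): 384x512x3 uint8, red, green, blue; 384x512 float32, m along the optical axis (not along the pixel's ray), 0 where there is no reading.
- robot.calibration(name): a dict with "mtx" (3x3 intrinsics, pixels), "rvec" (rotation vector, rad) and "tvec" (3), from world to camera coordinates, as OpenCV has them; the wrist camera has in their place "T_tool_cam" (4x4, takes a point from camera to tool coordinates, whose origin is the TCP and whose axes are the flange's). Camera axes: x right, y down, z forward; pixel columns grow to the right and rows downward; lengths in m; the calibration is good to about 2 mm. A picture is of the moment at which its call begins: read the wrist's pose just before it. calibration takes no time and is no camera call.
- robot.close_job(): hands the job in, once; it reports no verdict.
The state is a dict: "time_s": time; "joint_pos": joint angles; "dq": joint speeds; "joint_torque": joint torques, N m; "tcp_pos": TCP position; "tcp_rot": TCP orientation; "contact_force": force on the tool from outside, world axes, zero at the start; "wrist_torque": the same for the moment, N m; "gripper_width": finger opening in m.
Only numpy, scipy, OpenCV 4.12 (cv2) and the standard library are available. Lean on these libraries where they do the work, as an engineer would, in place of code of your own. Each camera call takes 0.05 s, during which the arm holds its last target.

## Working session

There is one attempt and no reset: what is moved stays moved. The work goes in short steps, Python scripts to look and compute and a tool call to move; the robot and the scene stay as the last step left them, time stands still between calls to the robot, and variables do not carry over. Pictures are saved under pics/ and viewed, and the job is handed in when it is done.

Besides the shell and the picture viewer there is one more tool, called after "Request:" in YAML: its name, and indented under it one key for each argument. move_arm: Moves the arm, as the interface text tells. Its arguments: {"type":"object","properties":{"increments":{"type":"array"},"claw":{"type":"number"},"grip_force":{"type":"number"}},"required":["increments"]}

```bash
ls; mkdir -p pics
cat > h.py <<'E'
import numpy as np, cv2
from station import robot
from scipy.spatial.transform import Rotation as R
def save(name, im): cv2.imwrite('pics/'+name+'.png', cv2.cvtColor(im, cv2.COLOR_RGB2BGR))
E
python3 - <<'E'
from h import *
s=robot.sense(); print({k:np.round(v,3).tolist() for k,v in s.items()})
for n in ['scene','top','wrist']:
    im,d=robot.snapshot(n); save(n+'0',im); np.savez('pics/'+n+'0.npz',im=im,d=d)
    print(n,{k:np.round(v,4).tolist() for k,v in robot.calibration(n).items()})
E
```

```text
pics
{'time_s': 0.0, 'joint_pos': [-0.981, 0.502, -0.427, 1.551, 0.221, 1.138, -0.21], 'dq': [0.0, 0.0, 0.001, 0.001, -0.0, -0.002, -0.0], 'joint_torque': [0.001, -56.953, -5.816, -28.094, 0.011, 0.012, 0.0], 'tcp_pos': [0.208, 0.615, 0.23], 'tcp_rot': [-3.14, -0.0, 2.815], 'contact_force': [-0.078, 1.139, 0.39], 'wrist_torque': [-0.024, 0.005, -0.008], 'gripper_width': 0.085}
scene {'mtx': [[396.6134, 0.0, 253.9645], [0.0, 396.6134, 192.2055], [0.0, 0.0, 1.0]], 'rvec': [1.1493, 2.1336, -1.1646], 'tvec': [0.3392, -0.2162, 1.6844]}
top {'mtx': [[417.2749, 0.0, 250.0326], [0.0, 417.2749, 193.5334], [0.0, 0.0, 1.0]], 'rvec': [2.2044, -2.1804, 0.0865], 'tvec': [-0.0063, 0.5797, 1.4468]}
wrist {'mtx': [[311.9099, 0.0, 257.4289], [0.0, 311.9099, 200.7994], [0.0, 0.0, 1.0]], 'T_tool_cam': [[-0.0012, -0.9663, -0.2575, 0.0641], [1.0, -0.0012, -0.0002, -0.0005], [-0.0001, -0.2575, 0.9663, -0.143], [0.0, 0.0, 0.0, 1.0]]}
```

View pics/scene0.png

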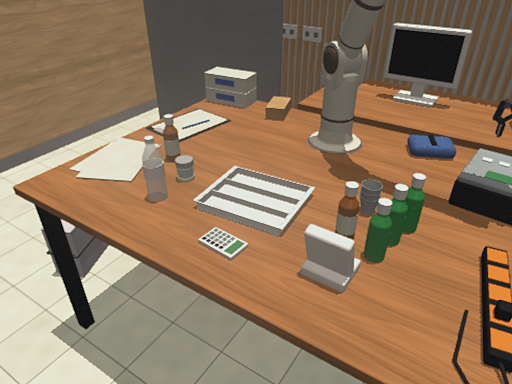

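View pics/top0.png

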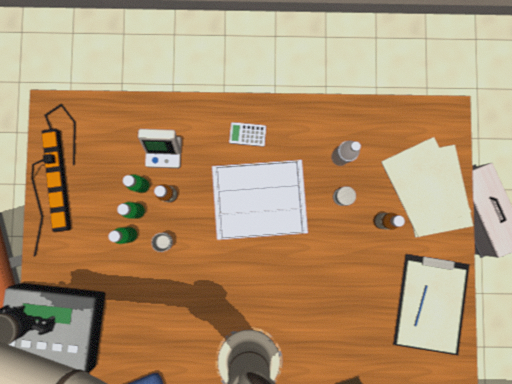

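View pics/wrist0.png

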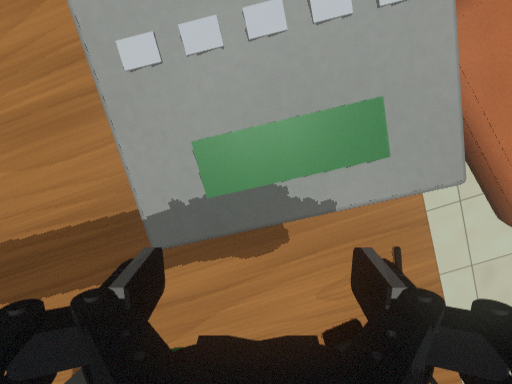

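Scene (384x512) and top views. In the top view the robot is at the bottom, x goes up and y goes left.

- **Brown bottles:** two, at top (165,192) and (390,221).
- **Green look-alikes:** (136,184), (130,210) and (122,235). Leave these alone.
- **Clear water bottle:** (347,152). Leave it.
- **Jar:** one, at (345,196).
- **Cup stack:** (163,242).
- **Tray:** centred at about (260,200).

Next I'll measure these and check close crops.

```bash
cat >> h.py <<'E'
def cam(n):
    c=robot.calibration(n); Rm=cv2.Rodrigues(np.array(c['rvec'],float))[0]; t=np.array(c['tvec'],float).ravel(); K=np.array(c['mtx'])
    return K,Rm,t
def ray(n,uv,z):
    K,Rm,t=cam(n); C=-Rm.T@t; d=Rm.T@np.linalg.inv(K)@np.array([uv[0],uv[1],1.]); return C+d*(z-C[2])/d[2]
def cloud(n,d):
    K,Rm,t=cam(n); v,u=np.mgrid[:384,:512]
    P=np.stack([(u-K[0,2])/K[0,0]*d,(v-K[1,2])/K[1,1]*d,d],-1)
    W=(P-t)@Rm; W[d<=0]=np.nan; return W
def proj(n,X):
    K,Rm,t=cam(n); p=K@(Rm@np.asarray(X,float)+t); return p[:2]/p[2]
E
python3 - <<'E'
from h import *
f=np.load('pics/top0.npz'); W=cloud('top',f['d'])
print('desk z',np.nanmedian(W[250:280,280:380,2]))
# tops: blobs by height
z=W[...,2]
for lo,hi,nm in [(0.165,0.195,'bottlecap'),(0.2,0.23,'water'),(0.07,0.085,'jar'),(0.085,0.105,'cuprim'),(0.02,0.035,'traywall'),(0.135,0.16,'bpm'),(0.008,0.02,'calc')]:
    m=((z>lo)&(z<hi)).astype(np.uint8)
    n,l,s,c=cv2.connectedComponentsWithStats(m)
    for i in range(1,n):
        if s[i,4]>40:
            P=W[l==i]; print(nm,s[i].tolist(),np.round(P.mean(0),4),'mm',np.round((P[:,:2].max(0)+P[:,:2].min(0))/2,4),np.round(np.ptp(P[:,:2],axis=0),3),np.round(np.percentile(P[:,2],[5,50,95]),3))
im=f['im']
a=cv2.resize(im[160:260,90:190],(400,400),interpolation=cv2.INTER_CUBIC);b=cv2.resize(im[130:240,310:420],(400,400),interpolation=cv2.INTER_CUBIC)
save('crop_top',np.hstack([a,b]))
s=np.load('pics/scene0.npz')['im']
a=cv2.resize(s[170:290,310:430],(400,400),interpolation=cv2.INTER_CUBIC);b=cv2.resize(s[100:220,110:230],(400,400),interpolation=cv2.INTER_CUBIC)
save('crop_scene',np.hstack([a,b]))
E
```

```text
desk z 5.0829324666573896e-05
bottlecap [344, 141, 16, 17, 121] [ 0.7114 -0.3135  0.1782] mm [ 0.7161 -0.3201] [0.052 0.047] [0.166 0.177 0.193]
bottlecap [123, 175, 13, 11, 103] [0.6059 0.3804 0.1789] mm [0.6071 0.3824] [0.032 0.035] [0.169 0.18  0.184]
bottlecap [155, 186, 12, 11, 100] [0.5739 0.2825 0.1792] mm [0.5736 0.2833] [0.031 0.033] [0.174 0.179 0.184]
bottlecap [118, 204, 12, 11, 104] [0.5165 0.3947 0.1796] mm [0.5164 0.3962] [0.032 0.031] [0.17  0.18  0.184]
bottlecap [392, 216, 13, 10, 104] [ 0.4895 -0.4633  0.1787] mm [ 0.4896 -0.4653] [0.028 0.035] [0.169 0.179 0.183]
bottlecap [109, 231, 13, 11, 107] [0.4328 0.4192 0.1792] mm [0.4323 0.4204] [0.031 0.034] [0.171 0.18  0.184]
bottlecap [229, 357, 41, 18, 131] [ 0.0533 -0.0005  0.1806] mm [ 0.0416 -0.0007] [0.05  0.122] [0.166 0.181 0.193]
water [351, 142, 10, 9, 72] [ 0.7162 -0.3201  0.2169] mm [ 0.7164 -0.321 ] [0.026 0.027] [0.206 0.218 0.222]
water [229, 361, 41, 18, 128] [0.0537 0.0011 0.2143] mm [ 0.0434 -0.0006] [0.045 0.119] [0.203 0.213 0.227]
jar [144, 141, 35, 10, 69] [0.7261 0.2947 0.0775] mm [0.7366 0.3049]
[... 3092 characters left out ...]
9 -0.6341] [0.066 0.167] [0.008 0.01  0.014]
calc [444, 204, 19, 21, 66] [ 0.5116 -0.721   0.0099] mm [ 0.5158 -0.7197] [0.071 0.065] [0.008 0.01  0.012]
calc [429, 207, 7, 23, 48] [ 0.4989 -0.6461  0.0105] mm [ 0.5009 -0.6452] [0.078 0.022] [0.008 0.01  0.014]
calc [421, 256, 36, 18, 274] [ 0.3419 -0.6621  0.0146] mm [ 0.3375 -0.665 ] [0.059 0.123] [0.009 0.015 0.019]
calc [410, 282, 22, 45, 158] [ 0.1999 -0.6018  0.012 ] mm [ 0.2008 -0.5991] [0.152 0.076] [0.008 0.011 0.018]
calc [430, 282, 14, 20, 45] [ 0.245  -0.6581  0.0101] mm [ 0.2442 -0.6563] [0.066 0.045] [0.008 0.01  0.012]
calc [218, 330, 62, 54, 921] [ 0.039  -0.0004  0.0131] mm [ 0.0178 -0.001 ] [0.179 0.21 ] [0.009 0.013 0.019]
```

View pics/crop_top.png

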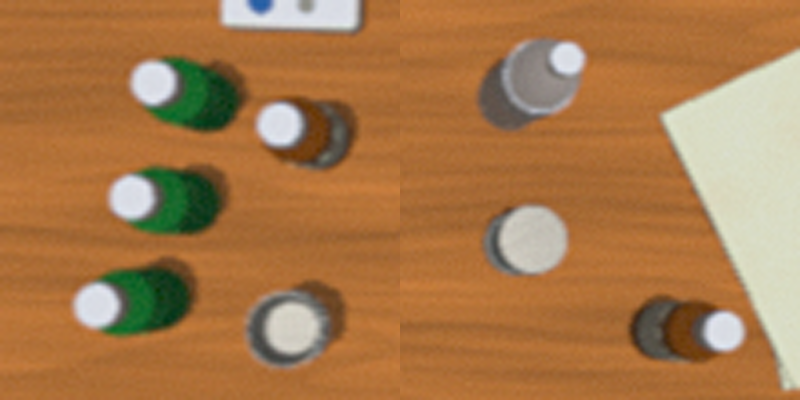

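View pics/crop_scene.png

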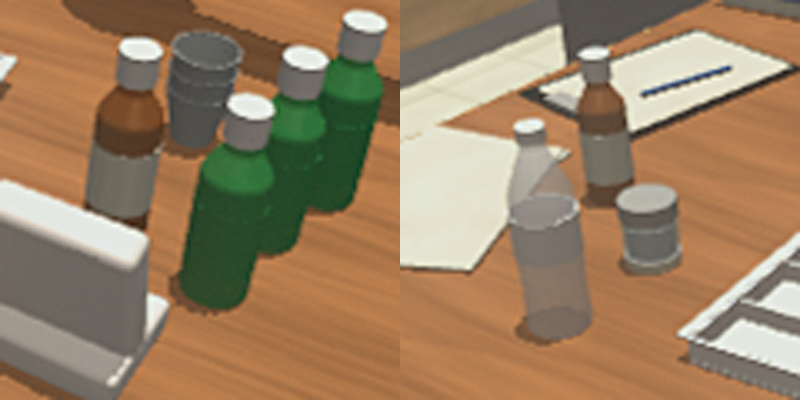

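Crops confirm the picks: brown bottles at crop_top (300,130) and (690,330), the jar at (530,240) and a three-cup stack at (290,328). The three greens are left alone. Next is the tray pose and the cup rim.

```bash
cat > fit.py <<'E'
from h import *
from scipy.optimize import least_squares
def tray(W):
    z=W[...,2]; m=np.zeros(z.shape,bool); m[150:245,205:312]=True
    P=W[m&(z>0.026)&(z<0.034)][:,:2].astype(np.float32)
    r=cv2.minAreaRect(P*1000); return r
def ring(W,c,z0,z1,rr=0.05):
    d=np.hypot(W[...,0]-c[0],W[...,1]-c[1]); m=(d<rr)&(W[...,2]>z0)&(W[...,2]<z1); P=W[m]
    s=least_squares(lambda p:np.hypot(P[:,0]-p[0],P[:,1]-p[1])-p[2],[*c,.03],loss='soft_l1',f_scale=.003); return s.x,len(P)
E
python3 - <<'E'
from fit import *
f=np.load('pics/top0.npz'); W=cloud('top',f['d']); im=f['im']
print(tray(W)); print(ring(W,[.411,.296],.09,.102))
# colour outline of the tray (white), rim plane z=.03
hsv=cv2.cvtColor(im,cv2.COLOR_RGB2HSV); m=((hsv[...,1]<50)&(hsv[...,2]>130)).astype(np.uint8); m[:150]=0;m[248:]=0;m[:,:205]=0;m[:,315:]=0
c=max(cv2.findContours(m,cv2.RETR_EXTERNAL,cv2.CHAIN_APPROX_NONE)[0],key=cv2.contourArea)
q=np.array([ray('top',p[0],.03)[:2]*1000 for p in c],np.float32); print(cv2.minAreaRect(q), cv2.boundingRect(c))
# cross-wall lines
save('tray0',cv2.resize(im[150:250,200:320],(720,600),interpolation=cv2.INTER_CUBIC))
# caps by colour: jar lid outline contour by depth
for nm,c0,z in [('A',(.574,.283),.18),('B',(.4895,-.464),.18),('jar',(.573,-.325),.078)]:
    d=np.hypot(W[...,0]-c0[0],W[...,1]-c0[1]); mm=((d<.05)&(abs(W[...,2]-z)<.007)).astype(np.uint8)
    c=max(cv2.findContours(mm,cv2.RETR_EXTERNAL,cv2.CHAIN_APPROX_NONE)[0],key=cv2.contourArea); (u,v),r=cv2.minEnclosingCircle(c)
    P=ray('top',(u,v),z); print(nm,np.round((u,v,r),1),np.round(P,4),'scene px',proj('scene',P).round(1))
E
```

```text
((560.255126953125, -33.93580627441406), (256.2421569824219, 314.1949462890625), 4.826561450958252)
(array([0.4114007 , 0.29210565, 0.02968956]), 59)
((559.8563232421875, -32.02032470703125), (255.26901245117188, 316.1487731933594), 4.830845355987549) (212, 160, 96, 80)
A [160.1 190.7   5.4] [0.5744 0.2827 0.18  ] scene px [350.7 183.8]
B [398.8 220.6   5.4] [ 0.4893 -0.4644  0.18  ] scene px [167.4 115.5]
jar [346.2 195.5   9.5] [ 0.5728 -0.3246  0.078 ] scene px [183.3 158.7]
```

View pics/tray0.png

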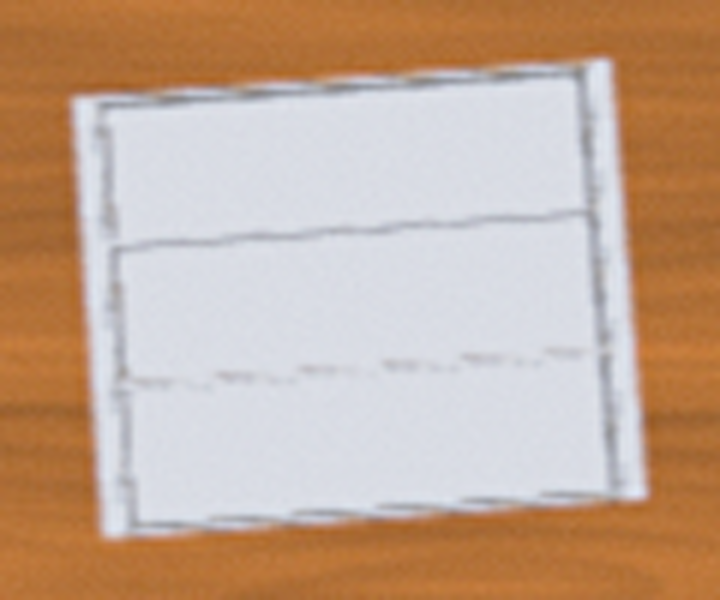

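```bash
cat > go.py <<'E'
import sys
from h import *
s=robot.sense(); p=np.array(s['tcp_pos']); Rt=R.from_euler('xyz',s['tcp_rot']).as_matrix()
x,y,z=map(float,sys.argv[1:4]); yaw=float(sys.argv[4]) if len(sys.argv)>4 else 3.226
inc=Rt.T@(np.array([x,y,z])-p)*1000
cur=np.arctan2(Rt[1,0],Rt[0,0]); dy=(yaw-cur+np.pi)%(2*np.pi)-np.pi
print('t',round(s['time_s'],2),'tcp',p.round(4),'rot',np.round(s['tcp_rot'],3),'w',round(s['gripper_width'],4),'F',np.round(s['contact_force'],2)); print('inc mm',inc.round(1),'turn',round(-dy,3)); print('q',np.round(s['joint_pos'],2))
E
python3 go.py .5744 .2827 .25
```

```text
t 0.15 tcp [0.2085 0.6151 0.2305] rot [-3.14  -0.     2.815] w 0.0855 F [ 0.46 -0.69 -0.73]
inc mm [-453.2 -197.4  -19.3] turn -0.411
q [-0.98  0.5  -0.43  1.55  0.22  1.14 -0.21]
```

Request:
move_arm:
  increments:
    - [[-15,-7,-18],-0.02]
    - [[-50,-22,-20],-0.06]
    - [[-95,-41,-20],-0.1]
    - [[-140,-61,-20],-0.14]
    - [[-185,-80,-20],-0.18]
    - [[-230,-100,-20],-0.22]
    - [[-275,-120,-20],-0.26]
    - [[-320,-139,-20],-0.3]
    - [[-365,-159,-20],-0.34]
    - [[-410,-178,-20],-0.38]
    - [[-440,-192,-20],-0.41]
    - [[-453,-197,-20],-0.41]
  claw: 1
  grip_force: 40

```text
time_s: 1.35
tcp_pos: [0.5775, 0.2781, 0.25]
tcp_rot: [-3.138, -0.001, -3.065]
contact_force: [-0.3, -0.5, -0.2]
gripper_width: 0.0855
```

```bash
python3 go.py .5744 .2827 .25
```

```text
t 1.35 tcp [0.5775 0.2781 0.25  ] rot [-3.138e+00 -1.000e-03 -3.065e+00] w 0.0855 F [-0.29 -0.49 -0.19]
inc mm [ 2.7  4.9 -0. ] turn -0.007
q [-0.23  0.46 -0.36  1.56  0.17  1.16  1.02]
```

```bash
cat >> h.py <<'E'
def wr():
    s=robot.sense(); c=robot.calibration('wrist'); T=np.eye(4); T[:3,:3]=R.from_euler('xyz',s['tcp_rot']).as_matrix(); T[:3,3]=s['tcp_pos']
    im,d=robot.snapshot('wrist'); M=T@np.array(c['T_tool_cam']); K=np.array(c['mtx'])
    v,u=np.mgrid[:384,:512]; P=np.stack([(u-K[0,2])/K[0,0]*d,(v-K[1,2])/K[1,1]*d,d],-1)
    W=P@M[:3,:3].T+M[:3,3]; W[d<=0]=np.nan
    return im,d,W,M,K
def wray(M,K,uv,z):
    d=M[:3,:3]@np.linalg.inv(K)@np.array([uv[0],uv[1],1.]); C=M[:3,3]; return C+d*(z-C[2])/d[2]
def disc(W,M,K,z,c0,tol=.005,rr=.05):
    d=np.hypot(W[...,0]-c0[0],W[...,1]-c0[1]); m=((d<rr)&(abs(W[...,2]-z)<tol)).astype(np.uint8)
    cs=cv2.findContours(m,cv2.RETR_EXTERNAL,cv2.CHAIN_APPROX_NONE)[0]
    if not cs: return None
    c=max(cs,key=cv2.contourArea); (u,v),r=cv2.minEnclosingCircle(c); return np.round([u,v,r],1),wray(M,K,(u,v),z).round(4),m.sum()
E
python3 - <<'E'
from h import *
im,d,W,M,K=wr(); save('w1',im); print(disc(W,M,K,.18,(.574,.283)))
E
```

```text
(array([268.3, 207.1,  23.5]), array([0.574 , 0.2844, 0.18  ]), np.uint64(1693))
```

View pics/w1.png

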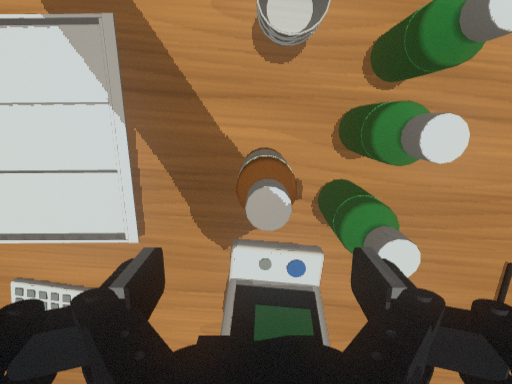

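Wrist picture: the brown bottle's cap is at (268,207), at world (0.574, 0.284), in agreement with the top view. The greens are to the right and out of the jaws' way. Descending.

Request:
move_arm:
  increments:
    - [[2,5,10],-0.007]
    - [[3,6,30],-0.007]
    - [[3,6,50],-0.007]
    - [[3,6,70],-0.007]
    - [[3,6,88],-0.007]
    - [[3,6,98],-0.007]
    - [[3,6,104],-0.007]
    - [[3,6,104],-0.007]

```text
time_s: 2.2
tcp_pos: [0.5732, 0.2845, 0.1452]
tcp_rot: [-3.138, -0.002, -3.057]
contact_force: [-0.0, 0.4, -0.4]
gripper_width: 0.0851
```

Request:
move_arm:
  increments:
    - [[0,0,0],0]
    - [[0,0,0],0]
    - [[0,0,0],0]
    - [[0,0,0],0]
    - [[0,0,0],0]
    - [[0,0,0],0]
    - [[0,0,0],0]
    - [[0,0,0],0]
  claw: -1
  grip_force: 50

```text
time_s: 3.0
tcp_pos: [0.5738, 0.2849, 0.1461]
tcp_rot: [-3.139, -0.0, -3.057]
contact_force: [-0.6, 0.3, 5.6]
gripper_width: 0.0325
```

```bash
python3 go.py .574 .284 .146
```

```text
t 3.0 tcp [0.5738 0.2849 0.1461] rot [-3.139 -0.    -3.057] w 0.0325 F [-0.62  0.3   5.58]
inc mm [-0.1 -0.9  0.1] turn 0.0
q [-0.26  0.56 -0.34  1.65  0.22  0.97  0.98]
```

Gripped (33 mm on the 34 mm cap). Lifting.

Request:
move_arm:
  increments:
    - [[0,0,-3],0]
    - [[0,0,-8],0]
    - [[0,0,-16],0]
    - [[0,0,-26],0]
    - [[0,0,-38],0]
    - [[0,0,-50],0]
    - [[0,0,-62],0]
    - [[0,0,-72],0]
    - [[0,0,-80],0]
    - [[0,0,-82],0]

```text
time_s: 4.0
tcp_pos: [0.5744, 0.2855, 0.2296]
tcp_rot: [-3.139, 0.002, -3.057]
contact_force: [0.7, 0.7, -3.1]
gripper_width: 0.0328
```

```bash
python3 go.py .6378 .0438 .228
```

```text
t 4.0 tcp [0.5744 0.2855 0.2296] rot [-3.139e+00  2.000e-03 -3.057e+00] w 0.0328 F [ 0.71  0.72 -3.11]
inc mm [ -42.7 -246.2    2.2] turn 0.0
q [-0.24  0.48 -0.36  1.58  0.18  1.12  1.01]
```

Request:
move_arm:
  increments:
    - [[-1,-6,0],0]
    - [[-3,-18,0],0]
    - [[-6,-36,0],0]
    - [[-11,-62,0],0]
    - [[-16,-90,0],0]
    - [[-21,-120,0],0]
    - [[-26,-150,0],0]
    - [[-31,-180,0],0]
    - [[-36,-206,0],0]
    - [[-40,-226,0],0]
    - [[-42,-240,0],0]
    - [[-43,-246,0],0]

```text
time_s: 5.2
tcp_pos: [0.638, 0.0408, 0.2295]
tcp_rot: [-3.138, 0.001, -3.06]
contact_force: [-0.1, -0.6, -1.3]
gripper_width: 0.0329
```

```bash
python3 go.py .6378 .0438 .228
python3 - <<'E'
from h import *
im,d=robot.snapshot('top'); im2,_=robot.snapshot('scene')
save('m1',np.hstack([cv2.resize(im[110:260,150:350],(400,300)),cv2.resize(im2[120:270,160:360],(400,300))]))
E
```

```text
t 5.2 tcp [0.638  0.0408 0.2295] rot [-3.138e+00  1.000e-03 -3.060e+00] w 0.0329 F [-0.11 -0.59 -1.32]
inc mm [-0.   3.   1.5] turn -0.003
q [ 0.11  0.47 -0.29  1.59  0.15  1.11  1.43]
```

View pics/m1.png

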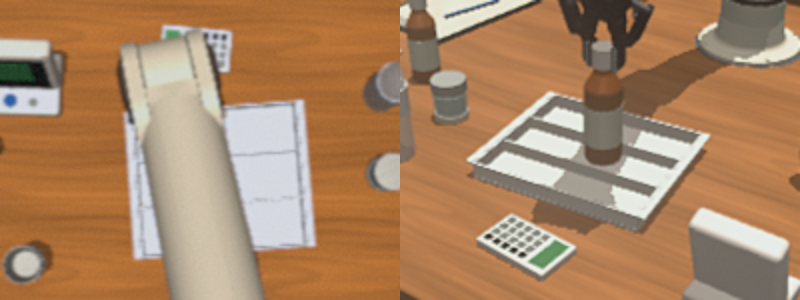

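The bottle hangs upright above the back compartment (crop 603,150). Lowering it gently.

Request:
move_arm:
  increments:
    - [[0,2,4],0]
    - [[0,3,12],0]
    - [[0,3,24],0]
    - [[0,3,38],0]
    - [[0,3,52],0]
    - [[0,3,62],0]
    - [[0,3,69],0]
    - [[0,3,73],0]
    - [[0,3,75],0]
    - [[0,3,76],0]
    - [[0,3,76],0]

```text
time_s: 6.4
tcp_pos: [0.6381, 0.0457, 0.1542]
tcp_rot: [-3.139, 0.002, -3.059]
contact_force: [0.2, -0.2, -3.1]
gripper_width: 0.0326
```

Request:
move_arm:
  increments:
    - [[0,0,0.5],0]
    - [[0,0,1],0]
    - [[0,0,1.5],0]
    - [[0,0,2],0]
    - [[0,0,2.5],0]
    - [[0,0,3],0]
    - [[0,0,3],0]

```text
time_s: 7.1
tcp_pos: [0.638, 0.0457, 0.1511]
tcp_rot: [-3.139, 0.002, -3.059]
contact_force: [0.3, 0.4, -2.8]
gripper_width: 0.0328
```

Request:
move_arm:
  increments:
    - [[0,0,0.5],0]
    - [[0,0,1],0]
    - [[0,0,1.5],0]
    - [[0,0,1.5],0]

```text
time_s: 7.5
tcp_pos: [0.6384, 0.0457, 0.1501]
tcp_rot: [-3.139, 0.002, -3.059]
contact_force: [-0.5, 0.5, 0.7]
gripper_width: 0.0327
```

Request:
move_arm:
  increments:
    - [[0,0,0],0]
    - [[0,0,0],0]
    - [[0,0,0],0]
    - [[0,0,0],0]
    - [[0,0,0],0]
    - [[0,0,0],0]
  claw: 1

```text
time_s: 8.1
tcp_pos: [0.6384, 0.0458, 0.1501]
tcp_rot: [-3.139, 0.002, -3.059]
contact_force: [-0.1, 0.3, 0.1]
gripper_width: 0.0856
```

Request:
move_arm:
  increments:
    - [[0,0,-5],0]
    - [[0,0,-20],0]
    - [[0,0,-40],0]
    - [[0,0,-60],0]
    - [[0,0,-80],0]
    - [[0,0,-100],0]
    - [[0,0,-112],0]
    - [[0,0,-115],0]
    - [[0,0,-115],0]

```text
time_s: 9.0
tcp_pos: [0.6382, 0.046, 0.2657]
tcp_rot: [-3.139, 0.003, -3.059]
contact_force: [-0.1, 0.1, -0.5]
gripper_width: 0.0855
```

```bash
python3 go.py .4893 -.464 .265
python3 - <<'E'
from h import *
im,d,W,M,K=wr(); save('w2',im); print(disc(W,M,K,.184,(.638,.044)))
E
```

```text
t 9.0 tcp [0.6382 0.046  0.2657] rot [-3.139e+00  3.000e-03 -3.059e+00] w 0.0855 F [-0.13  0.12 -0.46]
inc mm [ 190.7 -495.9    1.3] turn -0.001
q [ 0.1   0.43 -0.3   1.55  0.14  1.18  1.43]
(array([258.2, 207. ,  22.3]), array([0.6389, 0.0456, 0.184 ]), np.uint64(1515))
```

View pics/w2.png

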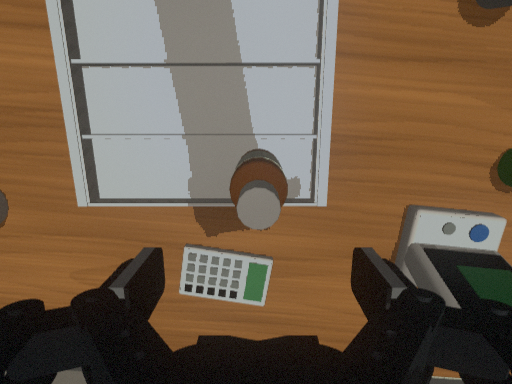

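The bottle stands at wrist (258,207), world (0.639, 0.046), cap top at 0.184. Moving to bottle B.

Request:
move_arm:
  increments:
    - [[5,-12,0],0]
    - [[15,-40,0],0]
    - [[33,-85,0],0]
    - [[50,-130,0],0]
    - [[68,-177,0],0]
    - [[86,-224,0],0]
    - [[104,-271,0],0]
    - [[122,-318,0],0]
    - [[140,-365,0],0]
    - [[158,-410,0],0]
    - [[176,-455,0],0]
    - [[188,-485,0],0]

```text
time_s: 10.25
tcp_pos: [0.4862, -0.458, 0.2642]
tcp_rot: [-3.139, -0.002, -3.064]
contact_force: [-0.2, -0.5, 0.1]
gripper_width: 0.0855
```

```bash
python3 go.py .4893 -.464 .25
python3 - <<'E'
from h import *
z=np.load('pics/top0.npz')
im,d,W,M,K=wr(); save('w3',im); print(disc(W,M,K,.18,(.489,-.464)),disc(W,M,K,.078,(.573,-.325)))
E
```

```text
t 10.25 tcp [ 0.4862 -0.458   0.2642] rot [-3.139e+00 -2.000e-03 -3.064e+00] w 0.0855 F [-0.17 -0.48  0.1 ]
inc mm [-2.7 -6.2 14.2] turn -0.007
q [ 0.79  0.47 -0.11  1.47  0.06  1.19  2.32]
(array([250. , 208.5,  22.1]), array([ 0.4888, -0.4646,  0.18  ]), np.uint64(1487)) (array([367. , 261.6,  28. ]), array([ 0.5717, -0.3264,  0.078 ]), np.uint64(908))
```

View pics/w3.png

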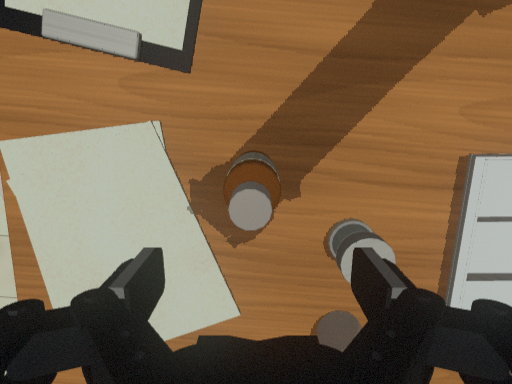

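Wrist picture: bottle B's cap at (250,208), world (0.489, -0.4646). The jar is at (367,250) and has not moved. Descending and gripping.

Request:
move_arm:
  increments:
    - [[-2,-5,12],-0.007]
    - [[-3,-6.5,32],-0.007]
    - [[-3,-6.5,54],-0.007]
    - [[-3,-6.5,76],-0.007]
    - [[-3,-6.5,96],-0.007]
    - [[-3,-6.5,108],-0.007]
    - [[-3,-6.5,115],-0.007]
    - [[-3,-6.5,118],-0.007]
    - [[-3,-6.5,118],-0.007]

```text
time_s: 11.2
tcp_pos: [0.4862, -0.4707, 0.146]
tcp_rot: [-3.135, -0.003, -3.063]
contact_force: [-0.4, -0.1, -0.7]
gripper_width: 0.0852
```

Request:
move_arm:
  increments:
    - [[0,0,0],0]
    - [[0,0,0],0]
    - [[0,0,0],0]
    - [[0,0,0],0]
    - [[0,0,0],0]
    - [[0,0,0],0]
    - [[0,0,0],0]
    - [[0,0,0],0]
  claw: -1
  grip_force: 50

```text
time_s: 12.0
tcp_pos: [0.4869, -0.4698, 0.1468]
tcp_rot: [-3.136, -0.003, -3.062]
contact_force: [-1.2, 3.5, 6.2]
gripper_width: 0.0331
```

Request:
move_arm:
  increments:
    - [[0,0,-3],0]
    - [[0,0,-8],0]
    - [[0,0,-16],0]
    - [[0,0,-28],0]
    - [[0,0,-42],0]
    - [[0,0,-57],0]
    - [[0,0,-72],0]
    - [[0,0,-87],0]
    - [[0,0,-100],0]
    - [[0,0,-110],0]
    - [[0,0,-116],0]
    - [[0,0,-118],0]

```text
time_s: 13.2
tcp_pos: [0.4873, -0.4693, 0.2656]
tcp_rot: [-3.135, -0.002, -3.062]
contact_force: [-0.1, -0.6, -4.1]
gripper_width: 0.0328
```

```bash
python3 go.py .5 -.2 .264;python3 go.py .6496 -.0957 .264
```

```text
t 13.2 tcp [ 0.4873 -0.4693  0.2656] rot [-3.135e+00 -2.000e-03 -3.062e+00] w 0.0328 F [-0.06 -0.56 -4.09]
inc mm [-3.410e+01  2.674e+02 -2.000e-01] turn -0.005
q [ 0.8   0.49 -0.11  1.45  0.06  1.2   2.33]
t 13.2 tcp [ 0.4873 -0.4693  0.2656] rot [-3.135e+00 -2.000e-03 -3.062e+00] w 0.0328 F [-0.06 -0.56 -4.09]
inc mm [-191.5  359.4   -1.1] turn -0.005
q [ 0.8   0.49 -0.11  1.45  0.06  1.2   2.33]
```

Request:
move_arm:
  increments:
    - [[-1,6,0],0]
    - [[-2,18,0],0]
    - [[-5,38,0],0]
    - [[-8,64,0],0]
    - [[-12,92,0],0]
    - [[-16,122,0],0]
    - [[-20,152,0],0]
    - [[-24,182,0],0]
    - [[-27,208,0],0]
    - [[-30,232,0],0]
    - [[-33,252,0],0]
    - [[-45,266,0],0]

```text
time_s: 14.4
tcp_pos: [0.5095, -0.1976, 0.2633]
tcp_rot: [-3.136, -0.004, -3.06]
contact_force: [-0.4, -0.8, -3.3]
gripper_width: 0.0329
```

```bash
python3 go.py .6496 -.0957 .264
```

```text
t 14.4 tcp [ 0.5095 -0.1976  0.2633] rot [-3.136 -0.004 -3.06 ] w 0.0329 F [-0.44 -0.76 -3.33]
inc mm [-148.    90.1   -1.8] turn -0.003
q [ 0.51  0.26 -0.23  1.78  0.07  1.11  1.91]
```

Request:
move_arm:
  increments:
    - [[-4,3,0],0]
    - [[-13,8,0],0]
    - [[-28,17,0],0]
    - [[-46,28,0],0]
    - [[-65,40,0],0]
    - [[-85,52,0],0]
    - [[-104,64,0],0]
    - [[-120,74,0],0]
    - [[-134,82,0],0]
    - [[-143,87,0],0]
    - [[-147,90,0],0]
    - [[-148,90,0],0]

```text
time_s: 15.6
tcp_pos: [0.6499, -0.0954, 0.2617]
tcp_rot: [-3.137, -0.005, -3.06]
contact_force: [-0.3, 0.9, -3.6]
gripper_width: 0.0331
```

```bash
python3 go.py .6496 -.0957 .151;  python3 - <<'E'
from h import *
im2,_=robot.snapshot('scene')
save('m2',cv2.resize(im2[110:260,160:360],(600,450)))
E
```

```text
t 15.6 tcp [ 0.6499 -0.0954  0.2617] rot [-3.137 -0.005 -3.06 ] w 0.0331 F [-0.33  0.88 -3.57]
inc mm [ -0.3   0.3 110.7] turn -0.002
q [ 0.29  0.47 -0.26  1.5   0.13  1.19  1.66]
```

View pics/m2.png

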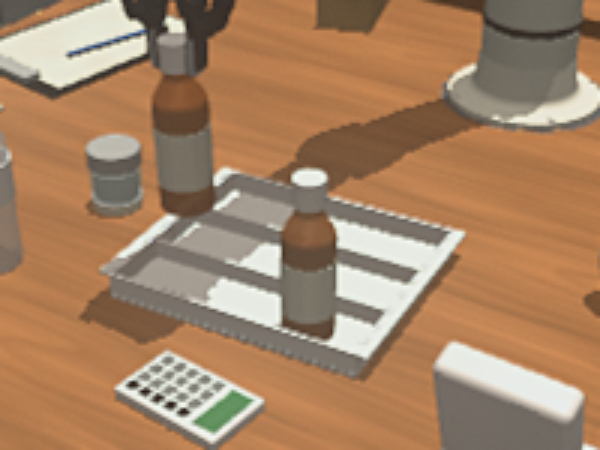

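Bottle B hangs upright (crop 180,130; the lean is perspective, the same as in its first view) over the back-right spot. Lowering.

Request:
move_arm:
  increments:
    - [[0,0,4],0]
    - [[0,0,13],0]
    - [[0,0,27],0]
    - [[0,0,43],0]
    - [[0,0,60],0]
    - [[0,0,76],0]
    - [[0,0,89],0]
    - [[0,0,98],0]
    - [[0,0,103],0]
    - [[0,0,106],0]
    - [[0,0,107],0]
    - [[0,0,107],0]

```text
time_s: 16.85
tcp_pos: [0.6495, -0.0968, 0.1553]
tcp_rot: [-3.136, -0.004, -3.06]
contact_force: [0.3, -0.2, -4.0]
gripper_width: 0.0331
```

Request:
move_arm:
  increments:
    - [[0,0,0.5],0]
    - [[0,0,1],0]
    - [[0,0,1.5],0]
    - [[0,0,2],0]
    - [[0,0,2.5],0]
    - [[0,0,2.5],0]

```text
time_s: 17.45
tcp_pos: [0.6494, -0.0967, 0.1527]
tcp_rot: [-3.136, -0.004, -3.06]
contact_force: [-0.6, -0.3, -4.5]
gripper_width: 0.0331
```

Request:
move_arm:
  increments:
    - [[0,0,0.5],0]
    - [[0,0,1],0]
    - [[0,0,1.5],0]
    - [[0,0,1.5],0]

```text
time_s: 17.85
tcp_pos: [0.6493, -0.0968, 0.1511]
tcp_rot: [-3.136, -0.004, -3.06]
contact_force: [1.1, -0.3, -3.7]
gripper_width: 0.0325
```

Request:
move_arm:
  increments:
    - [[0,0,0.5],0]
    - [[0,0,1],0]
    - [[0,0,1],0]

```text
time_s: 18.15
tcp_pos: [0.6498, -0.0967, 0.1508]
tcp_rot: [-3.136, -0.003, -3.06]
contact_force: [-0.3, 1.2, -0.1]
gripper_width: 0.0329
```

Landed. Releasing and retreating, then I'll look at the jar again.

Request:
move_arm:
  increments:
    - [[0,0,0],0]
    - [[0,0,0],0]
    - [[0,0,0],0]
    - [[0,0,0],0]
    - [[0,0,0],0]
    - [[0,0,0],0]
  claw: 1

```text
time_s: 18.75
tcp_pos: [0.6498, -0.0967, 0.1508]
tcp_rot: [-3.136, -0.003, -3.06]
contact_force: [-0.4, 0.8, -1.2]
gripper_width: 0.085
```

Request:
move_arm:
  increments:
    - [[0,0,-5],0]
    - [[0,0,-20],0]
    - [[0,0,-40],0]
    - [[0,0,-60],0]
    - [[0,0,-80],0]
    - [[0,0,-100],0]
    - [[0,0,-112],0]
    - [[0,0,-115],0]
    - [[0,0,-115],0]

```text
time_s: 19.65
tcp_pos: [0.6503, -0.096, 0.2663]
tcp_rot: [-3.136, -0.002, -3.06]
contact_force: [-0.5, -0.2, 0.2]
gripper_width: 0.0854
```

```bash
python3 go.py .5728 -.325 .2
python3 - <<'E'
from h import *
im,d,W,M,K=wr(); im2,d2=robot.snapshot('scene')
print(disc(W,M,K,.184,(.65,-.097)),disc(W,M,K,.184,(.638,.045)))
save('m3',np.hstack([cv2.resize(im,(400,300)),cv2.resize(im2[100:260,120:333],(400,300))]))
E
```

```text
t 19.65 tcp [ 0.6503 -0.096   0.2663] rot [-3.136e+00 -2.000e-03 -3.060e+00] w 0.0854 F [-0.49 -0.23  0.16]
inc mm [  95.7 -221.5   67.9] turn -0.003
q [ 0.29  0.47 -0.26  1.5   0.13  1.2   1.66]
(array([264. , 208.4,  22.2]), array([ 0.6514, -0.0923,  0.184 ]), np.uint64(1509)) (array([446.5, 206.5,  24.7]), array([0.6388, 0.0437, 0.184 ]), np.uint64(1622))
```

View pics/m3.png

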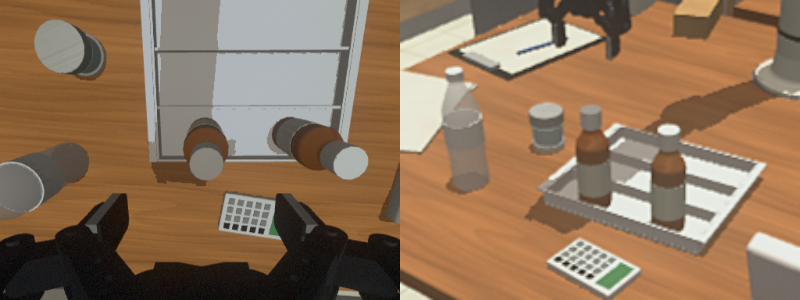

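Both bottles stand in the back compartment (wrist crop 205,150 and 320,150). The jar is still at about its first place. Going above it.

Request:
move_arm:
  increments:
    - [[5,-10,2],0]
    - [[18,-40,8],0]
    - [[36,-82,16],0]
    - [[54,-124,24],0]
    - [[72,-165,32],0]
    - [[86,-200,38],0]
    - [[94,-217,40],0]
    - [[96,-222,40],0]
    - [[96,-222,40],0]

```text
time_s: 20.65
tcp_pos: [0.5718, -0.3248, 0.2262]
tcp_rot: [-3.137, -0.005, -3.061]
contact_force: [-0.1, 0.6, 0.3]
gripper_width: 0.0856
```

```bash
python3 - <<'E'
from h import *
im,d,W,M,K=wr(); save('w4',im); print(disc(W,M,K,.078,(.573,-.325),rr=.07))
E
python3 go.py .5728 -.325 .1
```

```text
(array([301.3, 162.7,  33.8]), array([ 0.5443, -0.2874,  0.078 ]), np.uint64(3161))
t 20.7 tcp [ 0.5727 -0.3232  0.2265] rot [-3.138 -0.004 -3.058] w 0.0855 F [-0.73  0.66  1.39]
inc mm [ -0.4  -1.3 126.5] turn -0.001
q [ 0.61  0.49 -0.2   1.54  0.11  1.12  2.04]
```

View pics/w4.png

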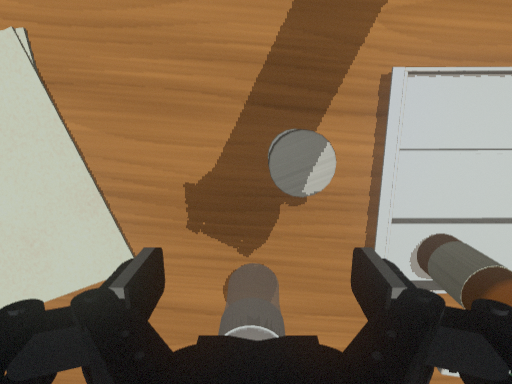

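The jar has been knocked: its lid is now at (301,163), world (0.544, -0.287), against (0.573, -0.325) before. Moving over the new place and measuring again.

Request:
move_arm:
  increments:
    - [[6,8,5],0]
    - [[16,20,15],0]
    - [[24,30,28],0]
    - [[26,33,40],0]
    - [[26,33,46],0]
    - [[26,33,46],0]

```text
time_s: 21.3
tcp_pos: [0.5443, -0.2917, 0.1796]
tcp_rot: [-3.138, -0.005, -3.057]
contact_force: [-0.2, -0.1, 0.7]
gripper_width: 0.0855
```

```bash
python3 - <<'E'
from h import *
im,d,W,M,K=wr(); save('w5',im); print(disc(W,M,K,.078,(.544,-.287),rr=.07))
m=np.hypot(W[...,0]-.544,W[...,1]+.287)<.025; print(np.nanpercentile(W[m][:,2],[5,50,95]).round(4))
E
python3 go.py .5443 -.2874 .041
```

```text
(array([265.3, 200.5,  38.8]), array([ 0.5439, -0.2865,  0.078 ]), np.uint64(4597))
[0.0778 0.2614 0.276 ]
t 21.35 tcp [ 0.5446 -0.2924  0.1803] rot [-3.138 -0.004 -3.057] w 0.0854 F [0.47 0.15 0.11]
inc mm [ -0.7   5.5 139.3] turn -0.0
q [ 0.6   0.47 -0.2   1.69  0.12  1.    2.01]
```

View pics/w5.png

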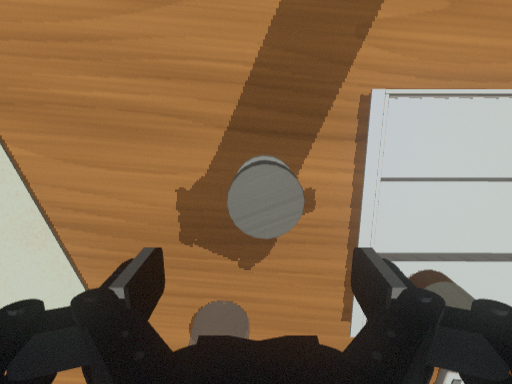

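The jar is settled at (0.544, -0.287) and upright. Descending to the lid.

Request:
move_arm:
  increments:
    - [[0,3,8],0]
    - [[-0.5,6,24],0]
    - [[-0.5,6,46],0]
    - [[-0.5,6,70],0]
    - [[-0.5,6,94],0]
    - [[-0.5,6,114],0]
    - [[-0.5,6,128],0]
    - [[-0.5,6,136],0]
    - [[-0.5,6,139],0]
    - [[-0.5,6,139],0]

```text
time_s: 22.35
tcp_pos: [0.5444, -0.2871, 0.0415]
tcp_rot: [-3.138, -0.003, -3.057]
contact_force: [-0.6, -0.0, -0.1]
gripper_width: 0.085
```

Request:
move_arm:
  increments:
    - [[0,0,0],0]
    - [[0,0,0],0]
    - [[0,0,0],0]
    - [[0,0,0],0]
    - [[0,0,0],0]
    - [[0,0,0],0]
    - [[0,0,0],0]
  claw: -1
  grip_force: 50

```text
time_s: 23.05
tcp_pos: [0.5456, -0.2872, 0.0429]
tcp_rot: [-3.137, -0.001, -3.057]
contact_force: [-0.3, 0.9, 5.8]
gripper_width: 0.0628
```

Request:
move_arm:
  increments:
    - [[0,0,-3],0]
    - [[0,0,-8],0]
    - [[0,0,-16],0]
    - [[0,0,-26],0]
    - [[0,0,-38],0]
    - [[0,0,-50],0]
    - [[0,0,-60],0]
    - [[0,0,-67],0]
    - [[0,0,-70],0]
    - [[0,0,-70],0]

```text
time_s: 24.05
tcp_pos: [0.5459, -0.287, 0.1135]
tcp_rot: [-3.136, -0.001, -3.057]
contact_force: [0.1, 0.0, -2.6]
gripper_width: 0.0628
```

```bash
python3 go.py .56 -.033 .11
```

```text
t 24.05 tcp [ 0.5459 -0.287   0.1135] rot [-3.136e+00 -1.000e-03 -3.057e+00] w 0.0628 F [ 0.11  0.02 -2.64]
inc mm [-35.4 252.    2.1] turn -0.0
q [ 0.58  0.55 -0.19  1.74  0.14  0.87  1.98]
```

Request:
move_arm:
  increments:
    - [[-1,6,0],0]
    - [[-3,20,0],0]
    - [[-6,42,0],0]
    - [[-10,70,0],0]
    - [[-14,100,0],0]
    - [[-18,130,0],0]
    - [[-22,160,0],0]
    - [[-26,188,0],0]
    - [[-30,214,0],0]
    - [[-33,236,0],0]
    - [[-35,248,0],0]
    - [[-35,252,0],0]

```text
time_s: 25.25
tcp_pos: [0.5593, -0.0302, 0.1119]
tcp_rot: [-3.137, -0.001, -3.054]
contact_force: [1.2, -0.7, -2.3]
gripper_width: 0.063
```

```bash
python3 go.py .56 -.033 .11
python3 - <<'E'
from h import *
im,d,W,M,K=wr(); save('w6',im)
z=W[...,2]; th=.0843; Lx=(W[...,0]-.56)*np.cos(th)+(W[...,1]+.033)*np.sin(th); Ly=-(W[...,0]-.56)*np.sin(th)+(W[...,1]+.033)*np.cos(th)
m=(abs(Lx)<.14)&(abs(Ly)<.17)
for nm,lo,hi,sel in [('rim',.027,.034,m),('cross',.022,.0275,m&(abs(Ly)<.13)),]:
    P=Lx[sel&(z>lo)&(z<hi)]; print(nm,np.histogram(P,bins=np.arange(-.14,.141,.004))[0].tolist())
    for c in (-.126,-.042,.042,.126):
        q=P[abs(P-c)<.012]; 
        if len(q): print(c,len(q),np.percentile(q,[5,50,95]).round(4))
P=Ly[m&(z>.027)&(z<.034)]
for c in (-.143,.143,-.155,.155):
    q=P[abs(P-c)<.01]; 
    if len(q): print('y',c,len(q),np.percentile(q,[5,50,95]).round(4))
E
```

```text
t 25.25 tcp [ 0.5593 -0.0302  0.1119] rot [-3.137e+00 -1.000e-03 -3.054e+00] w 0.063 F [ 1.21 -0.72 -2.28]
inc mm [-0.4 -2.9  1.9] turn 0.003
q [ 0.2   0.47 -0.25  1.88  0.16  0.81  1.53]
rim [0, 0, 5, 2993, 1135, 375, 371, 360, 362, 344, 356, 334, 325, 351, 326, 316, 310, 313, 313, 310, 307, 288, 279, 306, 700, 286, 293, 253, 278, 258, 261, 263, 250, 249, 247, 243, 242, 240, 232, 235, 224, 227, 228, 217, 241, 310, 214, 215, 201, 204, 207, 111, 7, 0, 0, 0, 0, 0, 0, 0, 0, 0, 0, 0, 0, 0, 0, 0, 0, 0]
-0.126 4692 [-0.1272 -0.1246 -0.1166]
-0.042 2121 [-0.0526 -0.0421 -0.0315]
0.042 1418 [0.0311 0.0417 0.0527]
cross [0, 0, 0, 63, 854, 0, 0, 0, 0, 0, 0, 0, 0, 0, 0, 0, 0, 0, 0, 0, 0, 0, 0, 1, 1957, 130, 0, 0, 0, 0, 0, 0, 0, 0, 0, 0, 0, 0, 0, 0, 0, 0, 0, 0, 83, 695, 40, 0, 0, 0, 0, 0, 0, 0, 0, 0, 0, 0, 0, 0, 0, 0, 0, 0, 0, 0, 0, 0, 0, 0]
-0.126 917 [-0.124  -0.1237 -0.1233]
-0.042 2088 [-0.0438 -0.042  -0.04  ]
0.042 818 [0.0399 0.0411 0.044 ]
y -0.143 5478 [-0.1523 -0.1457 -0.1403]
y 0.143 5247 [0.1409 0.146  0.1523]
y -0.155 4408 [-0.156  -0.1508 -0.1455]
y 0.155 4695 [0.1456 0.1511 0.1568]
```

View pics/w6.png

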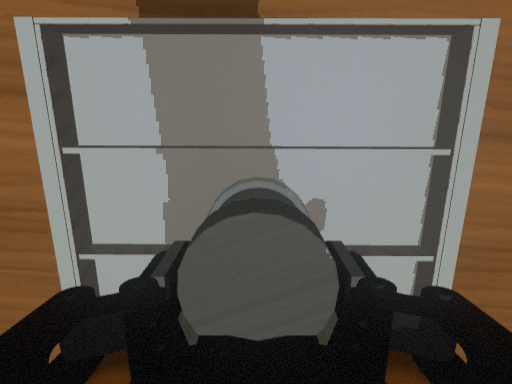

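The wrist depth puts the cross walls at local ±42 mm, as the fit says. The jar is centred over the middle compartment, so I'm lowering it.

Request:
move_arm:
  increments:
    - [[-1,-1,3],0.003]
    - [[-1.5,-3,9],0.003]
    - [[-1.5,-3,19],0.003]
    - [[-1.5,-3,31],0.003]
    - [[-1.5,-3,42],0.003]
    - [[-1.5,-3,51],0.003]
    - [[-1.5,-3,57],0.003]
    - [[-1.5,-3,60],0.003]
    - [[-1.5,-3,61],0.003]
    - [[-1.5,-3,61],0.003]

```text
time_s: 26.3
tcp_pos: [0.5612, -0.0341, 0.0511]
tcp_rot: [-3.137, -0.001, -3.058]
contact_force: [-0.1, 0.2, -3.5]
gripper_width: 0.0628
```

Request:
move_arm:
  increments:
    - [[0,0,0.5],0]
    - [[0,0,1],0]
    - [[0,0,1.5],0]
    - [[0,0,2],0]
    - [[0,0,2.5],0]
    - [[0,0,2.5],0]

```text
time_s: 26.9
tcp_pos: [0.5611, -0.0342, 0.0485]
tcp_rot: [-3.137, -0.001, -3.058]
contact_force: [-1.0, 0.4, -3.1]
gripper_width: 0.0632
```

Request:
move_arm:
  increments:
    - [[0,0,0.5],0]
    - [[0,0,1],0]
    - [[0,0,1.5],0]
    - [[0,0,1.5],0]

```text
time_s: 27.3
tcp_pos: [0.5612, -0.0342, 0.047]
tcp_rot: [-3.137, -0.001, -3.058]
contact_force: [0.8, 0.2, -2.4]
gripper_width: 0.0628
```

Request:
move_arm:
  increments:
    - [[0,0,0.5],0]
    - [[0,0,1],0]
    - [[0,0,1],0]

```text
time_s: 27.6
tcp_pos: [0.5613, -0.0342, 0.0469]
tcp_rot: [-3.136, -0.001, -3.058]
contact_force: [-3.2, 0.5, 6.6]
gripper_width: 0.0626
```

Request:
move_arm:
  increments:
    - [[0,0,-0.5],0]
    - [[0,0,-0.5],0]
    - [[0,0,-0.5],0]
    - [[0,0,-0.5],0]
    - [[0,0,-0.5],0]
  claw: 1

```text
time_s: 28.1
tcp_pos: [0.5613, -0.0341, 0.0473]
tcp_rot: [-3.137, -0.001, -3.058]
contact_force: [0.6, -0.1, 0.6]
gripper_width: 0.0852
```

Request:
move_arm:
  increments:
    - [[0,0,-4],0]
    - [[0,0,-15],0]
    - [[0,0,-35],0]
    - [[0,0,-60],0]
    - [[0,0,-85],0]
    - [[0,0,-110],0]
    - [[0,0,-130],0]
    - [[0,0,-140],0]
    - [[0,0,-140],0]

```text
time_s: 29.0
tcp_pos: [0.5625, -0.0335, 0.1894]
tcp_rot: [-3.136, 0.003, -3.058]
contact_force: [0.3, 0.3, 0.5]
gripper_width: 0.0856
```

```bash
python3 go.py .4114 .2935 .19
python3 - <<'E'
from h import *
im,d,W,M,K=wr(); save('w7',im); print(disc(W,M,K,.082,(.56,-.033),rr=.07))
E
```

```text
t 29.0 tcp [ 0.5625 -0.0335  0.1894] rot [-3.136e+00  3.000e-03 -3.058e+00] w 0.0856 F [0.26 0.3  0.47]
inc mm [123.2 338.5  -2.9] turn -0.001
q [ 0.22  0.37 -0.26  1.82  0.12  0.96  1.56]
(array([257.8, 194.6,  38.2]), array([ 0.5601, -0.0349,  0.082 ]), np.uint64(4445))
```

View pics/w7.png

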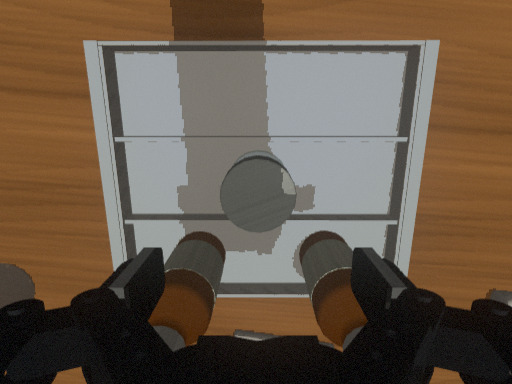

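The jar stands in the middle compartment (lid at 258,195, height 0.082). Now the cups: going over the stack.

Request:
move_arm:
  increments:
    - [[4,10,-8],0]
    - [[12,32,-20],0]
    - [[26,70,-28],0]
    - [[42,112,-28],0]
    - [[58,156,-28],0]
    - [[74,200,-28],0]
    - [[88,240,-28],0]
    - [[102,278,-28],0]
    - [[112,308,-28],0]
    - [[119,328,-28],0]
    - [[123,338,-28],0]
    - [[123,338,-28],0]

```text
time_s: 30.25
tcp_pos: [0.4091, 0.2945, 0.2136]
tcp_rot: [-3.136, -0.001, -3.054]
contact_force: [-0.4, -0.5, -0.5]
gripper_width: 0.0854
```

```bash
cat > cup.py <<'E'
import sys
from fit import *
im,d,W,M,K=wr(); save(sys.argv[1],im)
zr=float(sys.argv[2]); c0=(float(sys.argv[3]),float(sys.argv[4]))
x,n=ring(W,c0,zr-.004,zr+.004); print('ring',x.round(4),n); print('disc',disc(W,M,K,zr,c0))
m=np.hypot(W[...,0]-c0[0],W[...,1]-c0[1])<.04; z=W[m][:,2]; z=z[z<zr+.02]; print('zmax',np.nanpercentile(z,[90,99]).round(4))
E
python3 cup.py w8 .098 .4114 .293; python3 go.py .4114 .293 .1
```

```text
ring [0.4109 0.294  0.0299] 717
disc (array([258.3, 197.1,  36.4]), array([0.4104, 0.2938, 0.098 ]), np.uint64(790))
zmax [0.0966 0.099 ]
t 30.3 tcp [0.4102 0.2929 0.2136] rot [-3.135 -0.    -3.057] w 0.0857 F [-0.58 -1.08 -0.34]
inc mm [ -1.2   0.7 113.5] turn 0.001
q [-0.27  0.26 -0.47  1.93  0.15  0.99  0.85]
```

View pics/w8.png

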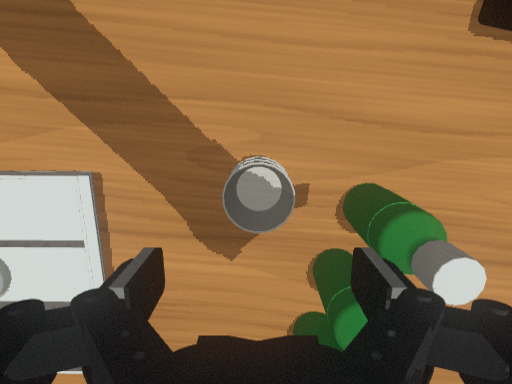

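The stack rim is centred at wrist (258,197), world (0.411, 0.294), height 0.098, matching three nested cups. Gripping only the top cup.

Request:
move_arm:
  increments:
    - [[-0.5,1,6],0]
    - [[-0.5,1,20],0]
    - [[-0.5,1,40],0]
    - [[-0.5,1,62],0]
    - [[-0.5,1,84],0]
    - [[-0.5,1,104],0]
    - [[-0.5,1,120],0]
    - [[-0.5,1,130],0]
    - [[-0.5,1,135],0]
    - [[-0.5,1,136.5],0]
    - [[-0.5,1,136.5],0]

```text
time_s: 31.4
tcp_pos: [0.4109, 0.2932, 0.0772]
tcp_rot: [-3.136, 0.0, -3.057]
contact_force: [-0.5, 0.3, -0.1]
gripper_width: 0.0853
```

Request:
move_arm:
  increments:
    - [[0,0,0],0]
    - [[0,0,0],0]
    - [[0,0,0],0]
    - [[0,0,0],0]
    - [[0,0,0],0]
    - [[0,0,0],0]
    - [[0,0,0],0]
  claw: -1
  grip_force: 25

```text
time_s: 32.1
tcp_pos: [0.4118, 0.2938, 0.0786]
tcp_rot: [-3.136, 0.002, -3.057]
contact_force: [-1.3, -0.4, 5.9]
gripper_width: 0.0609
```

Request:
move_arm:
  increments:
    - [[0,0,-2],0]
    - [[0,0,-5],0]
    - [[0,0,-9],0]
    - [[0,0,-14],0]
    - [[0,0,-20],0]
    - [[0,0,-27],0]
    - [[0,0,-35],0]
    - [[0,0,-43],0]
    - [[0,0,-51],0]
    - [[0,0,-59],0]
    - [[0,0,-65],0]
    - [[0,0,-68],0]

```text
time_s: 33.3
tcp_pos: [0.4119, 0.2944, 0.1474]
tcp_rot: [-3.137, 0.003, -3.057]
contact_force: [-0.3, -0.4, -0.1]
gripper_width: 0.0609
```

```bash
python3 go.py .4687 .0496 .145
python3 - <<'E'
from h import *
im2,_=robot.snapshot('scene'); im,_=robot.snapshot('top')
save('m4',np.hstack([cv2.resize(im2[140:260,300:440],(467,400)),cv2.resize(im[200:280,120:200],(300,300))[:,:,:] if 0 else cv2.resize(im[200:280,120:186],(330,400))]))
E
```

```text
t 33.3 tcp [0.4119 0.2944 0.1474] rot [-3.137e+00  3.000e-03 -3.057e+00] w 0.0609 F [-0.25 -0.42 -0.1 ]
inc mm [ -35.8 -248.7    3.7] turn 0.0
q [-0.3   0.36 -0.45  1.98  0.21  0.85  0.79]
```

View pics/m4.png

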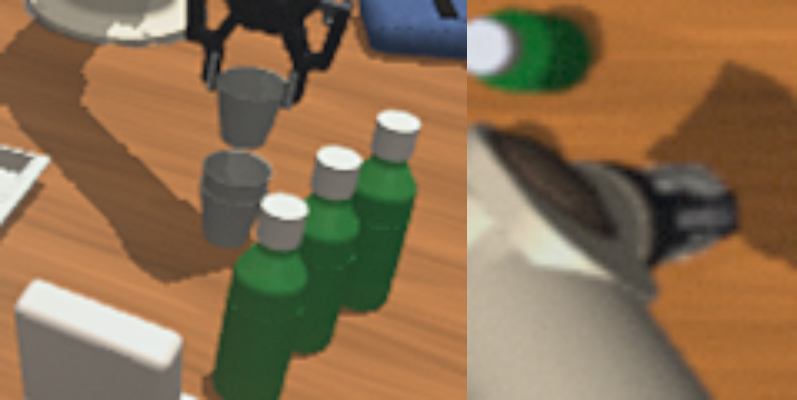

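A single cup is in the jaws (m4 at 247,105) and two remain (235,200). Carrying this one to the far-right spot of the front compartment first, so nothing is reached over later.

Request:
move_arm:
  increments:
    - [[-0.5,-6,0],0]
    - [[-2,-20,0],0]
    - [[-4,-45,0],0]
    - [[-7,-80,0],0]
    - [[-11,-120,0],0]
    - [[-14,-162,0],0]
    - [[-18,-205,0],0]
    - [[-21,-248,0],0]
    - [[-25,-290,0],0]
    - [[-28,-328,0],0]
    - [[-30,-360,0],0]
    - [[-32,-380,0],0]

```text
time_s: 34.6
tcp_pos: [0.4749, -0.0861, 0.1487]
tcp_rot: [-3.136, 0.002, -3.061]
contact_force: [0.8, 0.2, -1.9]
gripper_width: 0.0612
```

```bash
python3 go.py .4839 -.1298 .145
```

```text
t 34.6 tcp [ 0.4749 -0.0861  0.1487] rot [-3.136e+00  2.000e-03 -3.061e+00] w 0.0612 F [ 0.83  0.17 -1.93]
inc mm [ -5.5 -44.3   3.9] turn -0.004
q [ 0.35  0.29 -0.27  2.04  0.11  0.81  1.67]
```

Request:
move_arm:
  increments:
    - [[-1,-6,0],-0.004]
    - [[-3,-18,3],-0.004]
    - [[-5,-32,10],-0.004]
    - [[-5.5,-41,22],-0.004]
    - [[-5.5,-44,36],-0.004]
    - [[-5.5,-44,48],-0.004]
    - [[-5.5,-44,56],-0.004]
    - [[-5.5,-44,60],-0.004]
    - [[-5.5,-44,60],-0.004]

```text
time_s: 35.5
tcp_pos: [0.4836, -0.1291, 0.0881]
tcp_rot: [-3.136, 0.001, -3.056]
contact_force: [0.3, 0.3, -1.5]
gripper_width: 0.0609
```

```bash
python3 go.py .4839 -.1298 .0426
python3 - <<'E'
from h import *
im2,_=robot.snapshot('scene'); im,d,W,M,K=wr()
save('m5',np.hstack([cv2.resize(im2[110:250,170:330],(457,400)),cv2.resize(im,(340,255))[:,:,:] if 0 else cv2.copyMakeBorder(cv2.resize(im,(340,255)),0,145,0,0,cv2.BORDER_CONSTANT)]))
E
```

```text
t 35.5 tcp [ 0.4836 -0.1291  0.0881] rot [-3.136e+00  1.000e-03 -3.056e+00] w 0.0609 F [ 0.33  0.26 -1.47]
inc mm [-0.3 -0.5 45.5] turn 0.001
q [ 0.4   0.42 -0.23  2.04  0.15  0.7   1.72]
```

View pics/m5.png

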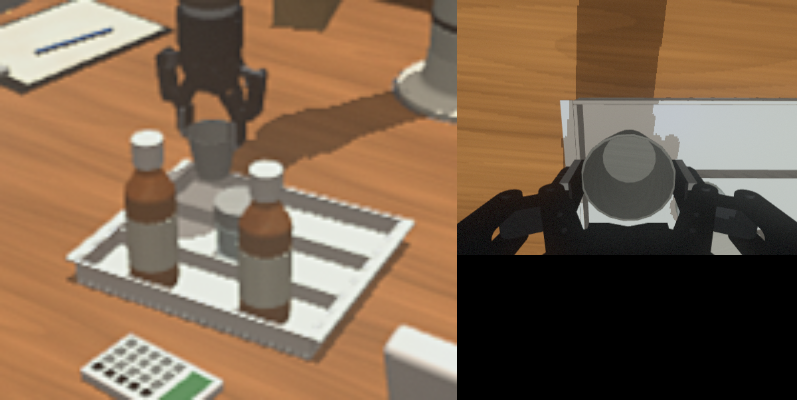

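The cup hangs upright over the front-right spot. Lowering.

Request:
move_arm:
  increments:
    - [[0,0,4],0]
    - [[0,0,12],0]
    - [[0,0,22],0]
    - [[0,0,31],0]
    - [[0,0,37],0]
    - [[0,0,41],0]
    - [[0,0,42.5],0]
    - [[0,0,43],0]
    - [[0,0,43],0]

```text
time_s: 36.5
tcp_pos: [0.4847, -0.1298, 0.0463]
tcp_rot: [-3.136, 0.003, -3.057]
contact_force: [-0.3, -0.0, -1.2]
gripper_width: 0.0611
```

Request:
move_arm:
  increments:
    - [[0,0,0.5],0]
    - [[0,0,1],0]
    - [[0,0,1.5],0]
    - [[0,0,1.5],0]

```text
time_s: 36.9
tcp_pos: [0.4847, -0.1298, 0.0448]
tcp_rot: [-3.136, 0.003, -3.057]
contact_force: [0.8, 0.1, -0.6]
gripper_width: 0.0606
```

Request:
move_arm:
  increments:
    - [[0,0,0.5],0]
    - [[0,0,1],0]
    - [[0,0,1.5],0]
    - [[0,0,2],0]
    - [[0,0,2],0]

```text
time_s: 37.4
tcp_pos: [0.4848, -0.1298, 0.0428]
tcp_rot: [-3.135, 0.003, -3.057]
contact_force: [0.7, -0.1, -0.9]
gripper_width: 0.0611
```

Request:
move_arm:
  increments:
    - [[0,0,0.5],0]
    - [[0,0,1],0]
    - [[0,0,1],0]

```text
time_s: 37.7
tcp_pos: [0.4854, -0.1298, 0.0427]
tcp_rot: [-3.135, 0.004, -3.056]
contact_force: [-1.4, 1.3, 7.6]
gripper_width: 0.0611
```

Request:
move_arm:
  increments:
    - [[0,0,-0.5],0]
    - [[0,0,-0.5],0]
    - [[0,0,-0.5],0]
    - [[0,0,-0.5],0]
    - [[0,0,-0.5],0]
  claw: 1

```text
time_s: 38.2
tcp_pos: [0.4853, -0.1298, 0.043]
tcp_rot: [-3.135, 0.004, -3.057]
contact_force: [0.5, -0.8, -0.3]
gripper_width: 0.0855
```

Request:
move_arm:
  increments:
    - [[0,0,-4],0]
    - [[0,0,-15],0]
    - [[0,0,-35],0]
    - [[0,0,-60],0]
    - [[0,0,-85],0]
    - [[0,0,-108],0]
    - [[0,0,-122],0]
    - [[0,0,-128],0]
    - [[0,0,-128],0]

```text
time_s: 39.1
tcp_pos: [0.4854, -0.1292, 0.1723]
tcp_rot: [-3.134, 0.006, -3.057]
contact_force: [-0.3, -0.1, 0.2]
gripper_width: 0.0854
```

```bash
python3 cup.py w9 .062 .4839 -.1298; python3 go.py .411 .294 .19
```

```text
ring [ 0.4846 -0.1297  0.0299] 763
disc (array([259.1, 194.5,  37.3]), array([ 0.4837, -0.1296,  0.062 ]), np.uint64(835))
zmax [0.0606 0.063 ]
t 39.15 tcp [ 0.4847 -0.129   0.1713] rot [-3.135  0.004 -3.057] w 0.0852 F [ 0.42 -0.41 -0.29]
inc mm [ 37.5 427.6 -21.7] turn 0.001
q [ 0.42  0.29 -0.26  1.99  0.1   0.87  1.77]
```

View pics/w9.png

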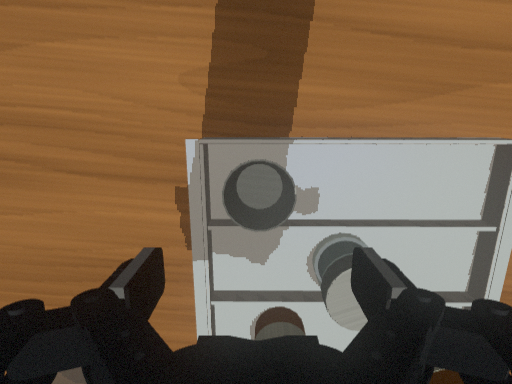

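Cup 3 stands upright at wrist (259,195), rim height 0.062, local x = -84 mm. Back to the stack for the next.

Request:
move_arm:
  increments:
    - [[1,10,-6],0]
    - [[3,34,-15],0]
    - [[6,74,-22],0]
    - [[10,118,-22],0]
    - [[14,163,-22],0]
    - [[18,208,-22],0]
    - [[22,253,-22],0]
    - [[26,298,-22],0]
    - [[30,343,-22],0]
    - [[34,384,-22],0]
    - [[37,414,-22],0]
    - [[37,426,-22],0]

```text
time_s: 40.35
tcp_pos: [0.409, 0.2963, 0.1899]
tcp_rot: [-3.136, 0.003, -3.051]
contact_force: [-0.1, -0.4, 0.6]
gripper_width: 0.0851
```

```bash
python3 cup.py w10 .078 .411 .294; python3 go.py .411 .294 .057
```

```text
ring [0.4108 0.2939 0.0299] 734
disc (array([256.1, 197.2,  37. ]), array([0.4099, 0.2938, 0.078 ]), np.uint64(804))
zmax [0.0764 0.079 ]
t 40.4 tcp [0.4095 0.2966 0.19  ] rot [-3.137e+00  3.000e-03 -3.051e+00] w 0.0853 F [0.11 1.45 0.5 ]
inc mm [ -0.9  -2.1 133. ] turn 0.006
q [-0.23  0.3  -0.53  1.95  0.2   0.94  0.8 ]
```

View pics/w10.png

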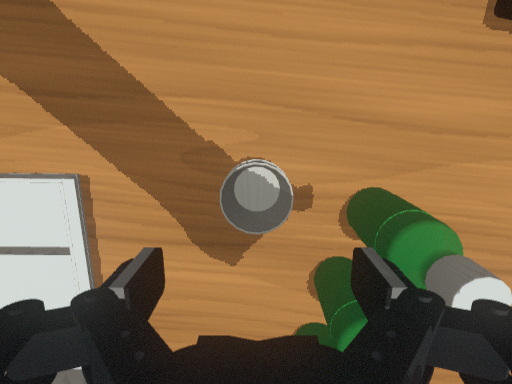

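The stack is at (256,197), rim height 0.078, same place. Gripping cup 2.

Request:
move_arm:
  increments:
    - [[-0.5,-1,6],0.006]
    - [[-1,-2,20],0.006]
    - [[-1,-2,40],0.006]
    - [[-1,-2,62],0.006]
    - [[-1,-2,84],0.006]
    - [[-1,-2,103],0.006]
    - [[-1,-2,118],0.006]
    - [[-1,-2,128],0.006]
    - [[-1,-2,132],0.006]
    - [[-1,-2,133],0.006]
    - [[-1,-2,133],0.006]

```text
time_s: 41.5
tcp_pos: [0.4115, 0.2943, 0.0574]
tcp_rot: [-3.137, 0.004, -3.057]
contact_force: [-0.0, -0.5, -0.3]
gripper_width: 0.0854
```

Request:
move_arm:
  increments:
    - [[0,0,0],0]
    - [[0,0,0],0]
    - [[0,0,0],0]
    - [[0,0,0],0]
    - [[0,0,0],0]
    - [[0,0,0],0]
    - [[0,0,0],0]
  claw: -1
  grip_force: 25

```text
time_s: 42.2
tcp_pos: [0.4122, 0.2949, 0.0587]
tcp_rot: [-3.138, 0.006, -3.057]
contact_force: [-2.0, -1.0, 8.7]
gripper_width: 0.0605
```

Request:
move_arm:
  increments:
    - [[0,0,-2],0]
    - [[0,0,-5],0]
    - [[0,0,-9],0]
    - [[0,0,-14],0]
    - [[0,0,-20],0]
    - [[0,0,-27],0]
    - [[0,0,-35],0]
    - [[0,0,-44],0]
    - [[0,0,-54],0]
    - [[0,0,-64],0]
    - [[0,0,-72],0]
    - [[0,0,-76],0]

```text
time_s: 43.4
tcp_pos: [0.4122, 0.2955, 0.1359]
tcp_rot: [-3.138, 0.007, -3.057]
contact_force: [-0.5, 0.1, -0.5]
gripper_width: 0.06
```

```bash
python3 go.py .4763 -.0401 .135
python3 - <<'E'
from h import *
im2,_=robot.snapshot('scene')
save('m6',cv2.resize(im2[140:260,300:440],(467,400)))
E
```

```text
t 43.4 tcp [0.4122 0.2955 0.1359] rot [-3.138  0.007 -3.057] w 0.06 F [-0.48  0.12 -0.47]
inc mm [ -35.5 -339.8    2.3] turn 0.0
q [-0.26  0.38 -0.5   1.99  0.26  0.82  0.75]
```

View pics/m6.png

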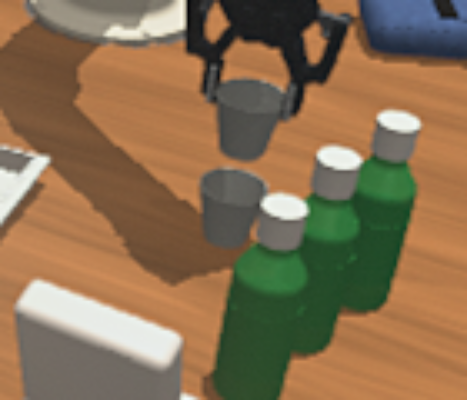

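One cup lifted (m6 at 250,118) and one left (233,207). Carrying to the middle spot.

Request:
move_arm:
  increments:
    - [[-0.5,-5,0],0]
    - [[-2,-18,0],0]
    - [[-4,-42,0],0]
    - [[-8,-76,0],0]
    - [[-12,-114,0],0]
    - [[-16,-154,0],0]
    - [[-20,-194,0],0]
    - [[-24,-232,0],0]
    - [[-28,-268,0],0]
    - [[-31,-298,0],0]
    - [[-34,-322,0],0]
    - [[-35,-336,0],0]

```text
time_s: 44.65
tcp_pos: [0.4749, -0.0401, 0.1369]
tcp_rot: [-3.137, 0.006, -3.061]
contact_force: [-0.3, 0.3, -1.3]
gripper_width: 0.06
```

```bash
python3 go.py .4763 -.0401 .0427
```

```text
t 44.65 tcp [ 0.4749 -0.0401  0.1369] rot [-3.137  0.006 -3.061] w 0.06 F [-0.3   0.26 -1.35]
inc mm [-0.8  0.3 94.3] turn -0.004
q [ 0.35  0.31 -0.38  2.07  0.16  0.79  1.53]
```

Request:
move_arm:
  increments:
    - [[-0.8,0,3],-0.004]
    - [[-0.8,0,10],-0.004]
    - [[-0.8,0,22],-0.004]
    - [[-0.8,0,37],-0.004]
    - [[-0.8,0,52],-0.004]
    - [[-0.8,0,66],-0.004]
    - [[-0.8,0,77],-0.004]
    - [[-0.8,0,85],-0.004]
    - [[-0.8,0,89],-0.004]
    - [[-0.8,0,90],-0.004]
    - [[-0.8,0,90],-0.004]

```text
time_s: 45.75
tcp_pos: [0.4766, -0.0403, 0.0471]
tcp_rot: [-3.137, 0.007, -3.057]
contact_force: [0.2, -0.5, -1.6]
gripper_width: 0.0602
```

Request:
move_arm:
  increments:
    - [[0,0,0.5],0]
    - [[0,0,1],0]
    - [[0,0,1.5],0]
    - [[0,0,2],0]
    - [[0,0,2.5],0]
    - [[0,0,3],0]
    - [[0,0,3],0]

```text
time_s: 46.45
tcp_pos: [0.4765, -0.0403, 0.044]
tcp_rot: [-3.137, 0.006, -3.057]
contact_force: [-0.4, 0.5, -1.2]
gripper_width: 0.0601
```

Request:
move_arm:
  increments:
    - [[0,0,0.5],0]
    - [[0,0,1],0]
    - [[0,0,1.5],0]
    - [[0,0,1.5],0]

```text
time_s: 46.85
tcp_pos: [0.4766, -0.0403, 0.0428]
tcp_rot: [-3.137, 0.006, -3.057]
contact_force: [-0.4, 0.6, 4.5]
gripper_width: 0.0603
```

Request:
move_arm:
  increments:
    - [[0,0,0],0]
    - [[0,0,0],0]
    - [[0,0,0],0]
    - [[0,0,0],0]
    - [[0,0,0],0]
  claw: 0.75

```text
time_s: 47.35
tcp_pos: [0.4766, -0.0403, 0.0428]
tcp_rot: [-3.137, 0.006, -3.057]
contact_force: [-1.2, -0.5, 0.2]
gripper_width: 0.0749
```

Request:
move_arm:
  increments:
    - [[0,0,-4],0]
    - [[0,0,-15],0]
    - [[0,0,-35],0]
    - [[0,0,-60],0]
    - [[0,0,-85],0]
    - [[0,0,-108],0]
    - [[0,0,-122],0]
    - [[0,0,-128],0]
    - [[0,0,-128],0]

```text
time_s: 48.25
tcp_pos: [0.4764, -0.0399, 0.172]
tcp_rot: [-3.137, 0.009, -3.057]
contact_force: [1.1, -0.1, 0.4]
gripper_width: 0.0746
```

```bash
python3 cup.py w11 .062 .4763 -.0401; python3 go.py .411 .294 .17
```

```text
ring [ 0.4755 -0.0411  0.0299] 750
disc (array([257.7, 194.6,  37.5]), array([ 0.4752, -0.0412,  0.062 ]), np.uint64(822))
zmax [0.0607 0.063 ]
t 48.3 tcp [ 0.4757 -0.0399  0.1711] rot [-3.137  0.007 -3.057] w 0.0747 F [-0.35  0.64 -0.5 ]
inc mm [ 36.2 338.2  -0.8] turn 0.0
q [ 0.37  0.26 -0.39  2.04  0.13  0.86  1.56]
```

View pics/w11.png

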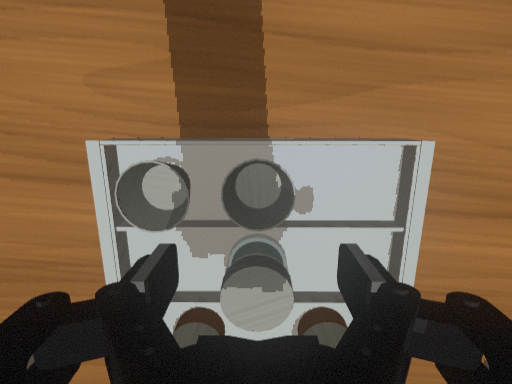

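Two cups stand singly, at (152,195) and (258,195), rims at 0.062. Back for the last cup.

Request:
move_arm:
  increments:
    - [[1,8,-2],0]
    - [[3,26,-4],0]
    - [[6,58,-4],0]
    - [[10,98,-4],0]
    - [[14,140,-4],0]
    - [[18,182,-4],0]
    - [[22,224,-4],0]
    - [[26,262,-4],0]
    - [[30,296,-4],0]
    - [[33,320,-4],0]
    - [[35,334,-4],0]
    - [[36,338,-4],0]
  claw: 1

```text
time_s: 49.5
tcp_pos: [0.4093, 0.2961, 0.1724]
tcp_rot: [-3.138, 0.005, -3.053]
contact_force: [0.3, 0.5, -0.6]
gripper_width: 0.0854
```

```bash
python3 cup.py w12 .058 .411 .294; python3 go.py .411 .294 .037
```

```text
ring [0.4109 0.2939 0.0299] 721
disc (array([256.3, 196.2,  36.8]), array([0.4102, 0.2939, 0.058 ]), np.uint64(792))
zmax [0.0565 0.059 ]
t 49.55 tcp [0.4096 0.2954 0.1724] rot [-3.137  0.005 -3.054] w 0.0851 F [ 0.48 -0.01  0.18]
inc mm [ -0.6  -1.  135.5] turn 0.003
q [-0.2   0.33 -0.57  1.96  0.24  0.9   0.77]
```

View pics/w12.png

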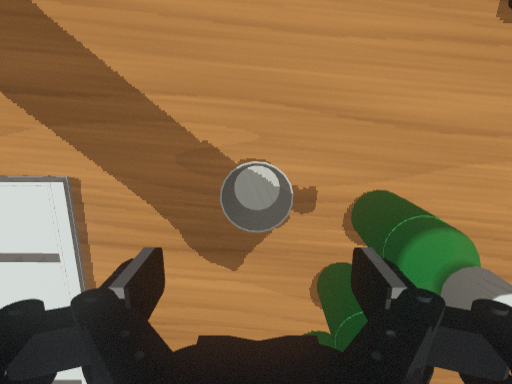

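The last cup is at (256,196), rim height 0.058. Gripping.

Request:
move_arm:
  increments:
    - [[-0.5,-1,6],0.003]
    - [[-1,-1,20],0.003]
    - [[-1,-1,40],0.003]
    - [[-1,-1,62],0.003]
    - [[-1,-1,84],0.003]
    - [[-1,-1,104],0.003]
    - [[-1,-1,120],0.003]
    - [[-1,-1,130],0.003]
    - [[-1,-1,134],0.003]
    - [[-1,-1,135],0.003]
    - [[-1,-1,135],0.003]

```text
time_s: 50.65
tcp_pos: [0.4118, 0.2941, 0.0378]
tcp_rot: [-3.138, 0.006, -3.057]
contact_force: [0.3, 0.1, 0.4]
gripper_width: 0.0851
```

Request:
move_arm:
  increments:
    - [[0,0,0],0]
    - [[0,0,0],0]
    - [[0,0,0],0]
    - [[0,0,0],0]
    - [[0,0,0],0]
    - [[0,0,0],0]
    - [[0,0,0],0]
  claw: -1
  grip_force: 25

```text
time_s: 51.35
tcp_pos: [0.4126, 0.2946, 0.0391]
tcp_rot: [-3.138, 0.008, -3.057]
contact_force: [-0.8, -1.0, 7.4]
gripper_width: 0.0613
```

Request:
move_arm:
  increments:
    - [[0,0,-2],0]
    - [[0,0,-6],0]
    - [[0,0,-12],0]
    - [[0,0,-20],0]
    - [[0,0,-30],0]
    - [[0,0,-42],0]
    - [[0,0,-54],0]
    - [[0,0,-66],0]
    - [[0,0,-76],0]
    - [[0,0,-84],0]
    - [[0,0,-88],0]
    - [[0,0,-88],0]

```text
time_s: 52.55
tcp_pos: [0.4122, 0.295, 0.1276]
tcp_rot: [-3.138, 0.009, -3.057]
contact_force: [-1.1, 0.3, -1.0]
gripper_width: 0.0613
```

```bash
python3 go.py .4687 .0496 .125
```

```text
t 52.55 tcp [0.4122 0.295  0.1276] rot [-3.138  0.009 -3.057] w 0.0613 F [-1.06  0.35 -1.04]
inc mm [ -35.6 -249.3    3.8] turn 0.0
q [-0.23  0.4  -0.54  2.    0.29  0.81  0.72]
```

Request:
move_arm:
  increments:
    - [[-0.5,-5,0],0]
    - [[-2,-16,0],0]
    - [[-5,-35,0],0]
    - [[-9,-61,0],0]
    - [[-13,-91,0],0]
    - [[-17,-122,0],0]
    - [[-22,-153,0],0]
    - [[-26,-183,0],0]
    - [[-30,-210,0],0]
    - [[-33,-231,0],0]
    - [[-35,-244,0],0]
    - [[-36,-249,0],0]

```text
time_s: 53.75
tcp_pos: [0.4687, 0.0471, 0.1283]
tcp_rot: [-3.138, 0.007, -3.061]
contact_force: [0.6, 0.1, -1.1]
gripper_width: 0.0609
```

```bash
python3 go.py .4687 .0496 .0431
python3 - <<'E'
from h import *
im2,_=robot.snapshot('scene')
save('m7',cv2.resize(im2[110:250,170:330],(457,400)))
E
```

```text
t 53.75 tcp [0.4687 0.0471 0.1283] rot [-3.138  0.007 -3.061] w 0.0609 F [ 0.6   0.07 -1.06]
inc mm [ 0.4  2.8 85.1] turn -0.004
q [ 0.25  0.33 -0.47  2.08  0.22  0.77  1.29]
```

View pics/m7.png

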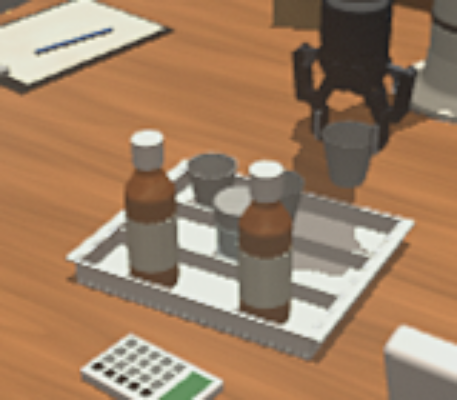

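The last cup (m7 at 350,152) is over the front-left spot, and all the rest stands. Lowering.

Request:
move_arm:
  increments:
    - [[0.4,2,3],-0.004]
    - [[0.4,3,10],-0.004]
    - [[0.4,3,21],-0.004]
    - [[0.4,3,34],-0.004]
    - [[0.4,3,48],-0.004]
    - [[0.4,3,60],-0.004]
    - [[0.4,3,70],-0.004]
    - [[0.4,3,77],-0.004]
    - [[0.4,3,80],-0.004]
    - [[0.4,3,81],-0.004]
    - [[0.4,3,81],-0.004]

```text
time_s: 54.9
tcp_pos: [0.4692, 0.0501, 0.0475]
tcp_rot: [-3.138, 0.008, -3.057]
contact_force: [0.2, 0.5, -0.0]
gripper_width: 0.0611
```

Request:
move_arm:
  increments:
    - [[0,0,0.5],0]
    - [[0,0,1],0]
    - [[0,0,1.5],0]
    - [[0,0,2],0]
    - [[0,0,2.5],0]
    - [[0,0,3],0]
    - [[0,0,3],0]

```text
time_s: 55.6
tcp_pos: [0.4691, 0.0501, 0.0444]
tcp_rot: [-3.138, 0.008, -3.056]
contact_force: [0.6, 1.1, -1.4]
gripper_width: 0.0606
```

Request:
move_arm:
  increments:
    - [[0,0,0.5],0]
    - [[0,0,1],0]
    - [[0,0,1.5],0]
    - [[0,0,1.5],0]

```text
time_s: 56.0
tcp_pos: [0.4694, 0.0502, 0.0432]
tcp_rot: [-3.137, 0.009, -3.056]
contact_force: [-0.4, 0.4, 3.7]
gripper_width: 0.0611
```

Request:
move_arm:
  increments:
    - [[0,0,0],0]
    - [[0,0,0],0]
    - [[0,0,0],0]
    - [[0,0,0],0]
    - [[0,0,0],0]
  claw: 0.75

```text
time_s: 56.5
tcp_pos: [0.4694, 0.0502, 0.0431]
tcp_rot: [-3.138, 0.008, -3.056]
contact_force: [0.4, 0.3, 0.2]
gripper_width: 0.075
```

Request:
move_arm:
  increments:
    - [[0,0,-4],0]
    - [[0,0,-15],0]
    - [[0,0,-35],0]
    - [[0,0,-60],0]
    - [[0,0,-85],0]
    - [[0,0,-112],0]
    - [[0,0,-138],0]
    - [[0,0,-158],0]
    - [[0,0,-165],0]
    - [[0,0,-165],0]

```text
time_s: 57.5
tcp_pos: [0.4686, 0.0508, 0.2094]
tcp_rot: [-3.137, 0.011, -3.056]
contact_force: [0.4, 1.1, -0.7]
gripper_width: 0.0748
```

```bash
python3 cup.py w13 .062 .4687 .0496; python3 go.py .4687 .0496 .2
```

```text
ring [0.4678 0.0497 0.0299] 563
disc (array([258. , 184.4,  32.9]), array([0.4673, 0.0496, 0.062 ]), np.uint64(623))
zmax [0.0604 0.063 ]
t 57.55 tcp [0.4678 0.0506 0.2083] rot [-3.137  0.009 -3.057] w 0.0744 F [-0.52  0.86 -0.67]
inc mm [-0.7 -1.   8.3] turn 0.001
q [ 0.29  0.2  -0.52  2.01  0.13  0.94  1.37]
```

View pics/w13.png

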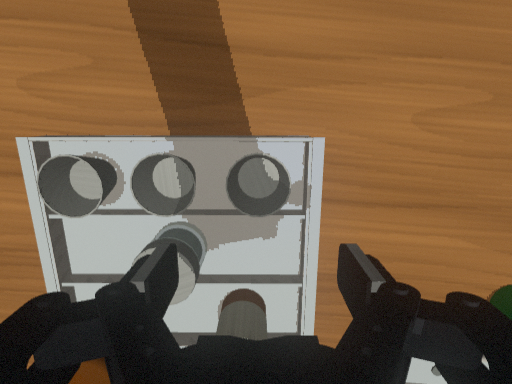

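All three cups stand singly. Moving aside for a final overall check.

Request:
move_arm:
  increments:
    - [[2,5,-8],0]
    - [[6,20,-20],0]
    - [[12,45,-30],0]
    - [[20,80,-40],0]
    - [[28,115,-40],0]
    - [[36,150,-40],0]
    - [[44,180,-40],0]
    - [[50,202,-40],0]
    - [[53,210,-40],0]
    - [[53,210,-40],0]

```text
time_s: 58.55
tcp_pos: [0.3956, 0.257, 0.2471]
tcp_rot: [-3.137, 0.009, -3.053]
contact_force: [-0.3, 0.1, 0.1]
gripper_width: 0.0751
```

```bash
python3 - <<'E'
from fit import *
im,d=robot.snapshot('top'); im2,_=robot.snapshot('scene'); W=cloud('top',d)
save('f1',np.hstack([cv2.resize(im[80:280,90:430],(400,235)),cv2.resize(im2[90:290,100:440],(400,235))]))
W0=cloud('top',np.load('pics/top0.npz')['d'])
th=.0843
def loc(p): x,y=p[0]-.56,p[1]+.033; return np.round([x*np.cos(th)+y*np.sin(th),-x*np.sin(th)+y*np.cos(th)],4)
def blob(W,c,lo,hi,rr):
    m=(np.hypot(W[...,0]-c[0],W[...,1]-c[1])<rr)&(W[...,2]>lo)&(W[...,2]<hi); return W[m][:,:2].mean(0).round(4) if m.sum() else None,int(m.sum())
for nm,c,lo,hi,rr in [('A',(.638,.045),.17,.19,.03),('B',(.65,-.094),.17,.19,.03),('jar',(.56,-.035),.072,.088,.05)]:
    p=blob(W,c,lo,hi,rr); print(nm,p,loc(p[0]) if p[0] is not None else '')
for c in [(.484,-.13),(.4755,-.041),(.468,.0497)]:
    x,n=ring(W,c,.055,.066); print('cup',x.round(4),n,loc(x))
for nm,c,lo,hi,rr in [('bp',(.759,.306),.135,.155,.09),('calc',(.793,.0095),.008,.02,.09),('water',(.716,-.321),.2,.23,.04)]:
    print(nm,blob(W0,c,lo,hi,rr),blob(W,c,lo,hi,rr))
E
python3 go.py .4 .3 .25
```

```text
A (array([0.6389, 0.0444]), 91) [0.0851 0.0705]
B (array([ 0.6512, -0.0927]), 89) [ 0.0858 -0.0672]
jar (array([ 0.561 , -0.0361]), 274) [ 0.0007 -0.0032]
cup [ 0.4846 -0.131   0.0296] 46 [-0.0834 -0.0913]
cup [ 0.4757 -0.0423  0.0294] 50 [-0.0848 -0.0022]
cup [0.4682 0.0483 0.0293] 49 [-0.0846  0.0887]
bp (array([0.7586, 0.3058]), 420) (array([0.7583, 0.3057]), 431)
calc (array([0.7928, 0.0101]), 689) (array([0.7928, 0.0111]), 690)
water (array([ 0.7162, -0.3201]), 72) (array([ 0.7162, -0.3202]), 72)
t 58.65 tcp [0.3969 0.2547 0.2468] rot [-3.136  0.009 -3.057] w 0.0746 F [-0.3  -0.8  -0.47]
inc mm [-6.9 44.9 -3.4] turn 0.0
q [-0.01  0.18 -0.69  1.96  0.14  1.04  0.89]
```

View pics/f1.png

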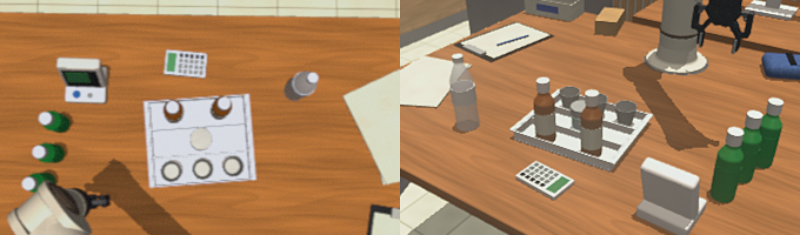

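The final view shows two brown bottles at the back (172,108 and 220,105), the jar in the middle (200,138) and three single cups in front. The bystanders are unmoved. Handing in.

```bash
python3 -c "
from station import robot
print(robot.close_job())"
```

```text
the job is handed in; nothing more can be done
None
```

The dressing tray is made up from back to front, and I handed the job in at about 59 s of the 210 s allowed. The scene held two brown bottles, one jar and three cups.

- **Order:** both bottles went into the back compartment, then the jar into the middle one. The cups came off the stack one at a time and stand singly in the front compartment, placed right to left so nothing was reached over.
- **Jar knocked:** it was shifted about 47 mm during the run, from (0.573, -0.325) to (0.544, -0.287). I noticed this on arrival and measured it again before gripping.
- **Placement:** the last top view puts every item within about 4 mm of its target, upright on the tray floor. Heights read 184 mm at the bottle caps, 82 mm at the jar lid and 62 mm at the cup rims.
- **Bystanders:** the blood-pressure monitor, calculator and water bottle are within 1 mm of where they began. The green bottles still stand in the pictures. I did not measure them at the end, and one was partly hidden by the arm in the last top view.
- **Disagreement:** the tray measured about 315 mm wide over its side flanges, against the 290 mm given. Its cross walls fitted the description to about 1 mm. No check failed.

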